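Put the tea ware on the warming plate and switch it on

ROBOT

A 7-joint arm with a two-finger parallel gripper is mounted at the origin on the work surface. World frame = base frame: x ahead of the robot, y to its left, z up, the work surface at z = 0. Lengths are in m, angles in rad, forces in N, time in s.
With the tool pointing down it reaches from about 0.4 to 0.85 m from the base axis. Payload 4.5 kg.
Tool frame: the origin (TCP) lies on the centre line of the jaws, within the pads' length; the fingertips stand 8 mm ahead of it and the grasp point (between the pads) lies 11 mm behind it; z points along the fingers, x is the direction in which the jaws open and shut, and the axes are right-handed (so a half turn about z gives the same grasp; the last joint's range is limited). The gripper opens to 88 mm and grips with 3 to 60 N. Pads are 18 mm wide; open, the fingers measure 123 mm over their backs; the gripper's body (75 mm by 187 mm) begins 45 mm behind the grasp point.
Start: joints at [0.034, 0.689, -0.195, 1.565, 0.157, 0.902, -0.215], TCP at [0.625, 0, 0.212] pointing down, gripper open.
Joint ranges: [-3.01, 3.01], [-0.46, 2.08], [-1.47, 1.51], [0.13, 2.56], [-1, 4.14], [0.04, 2.09], [-2.66, 2.66]. Speed limits (rad/s): [2.57, 2.57, 3.14, 3.14, 3.14, 3.14, 3.14].

INTERFACE

Orientations are given as a unit quaternion [x, y, z, w].
In Python, from plant import r gives the robot as it stands.
- The arm moves only by the shell command python3 -m pendant 'ROWS' [FORCE]. ROWS is JSON, a list of rows, each a list of 3 entries, a list of its own where there are three numbers: the turn, a rotation vector about the tool's x, y, z in rad, then the shift along the tool's x, y, z in m, then the opening, from 0 (shut) to 1 (fully open). In form: [[[wx, wy, wz], [tx, ty, tz], claw], ...]. A call has 1 to 10 rows; each row is the pose to reach, as a shift and turn from the pose commanded when the call began, along the tool's axes at that moment; what a row does not reach only later rows make up. A row lasts 1/10 s, in which the tool goes at most 50 mm and 8.59 degrees, less where a joint would pass 70% of its speed; a pose out of reach is approached as far as the arm can. A call with a gripper value outside its range is refused whole. The fingers move at their own pace and stop on an object; FORCE is the grip in N (left out, the last holds). Time passes only in rows, so rows that repeat a pose let the fingers close. It gives the time, the measured TCP pose, the force and the opening at its end, in the units of the state.
- r.get_state(): the state, without advancing time (a new reading comes with each control period).
- r.snapshot(name): name is "scene" or "side" or "wrist"; returns a dict with "image" (480x640x3 uint8, red, green, blue), "mtx" (3x3 intrinsics, pixels), "R" (3x3) and "t" (3): a world point X has camera coordinates R X + t; the wrist camera has in their place "T_tool_cam" (4x4, takes a point from camera to tool coordinates, whose origin is the TCP and whose axes are the tool frame's). Camera axes: x right, y down, z forward; pixel columns grow to the right and rows downward; lengths in m; the calibration is good to about 2 mm. A picture is of the moment at which its call begins: read the wrist's pose just before it. There is no depth.
- r.finish_job(): hands the job in, once; it reports no verdict.
The state is a dict: "clock": time; "q": joint angles; "qd": joint speeds; "joint_torque": joint torques, N m; "tool_pos": TCP position; "eef_rot": TCP orientation; "contact_force": force on the tool from outside, world axes, zero at the start; "moment": the same for the moment, N m; "opening": opening from 0.0 (shut) to 1.0 (fully open).
Only numpy, scipy, OpenCV 4.12 (cv2) and the standard library are available. Lean on these libraries where they do the work, as an engineer would, in place of code of your own. Each camera call takes 0.05 s, during which the arm holds its last target. There are 200 camera calls.

TASK

Keep the tea ware warm while the guests are out: while the plate is still off, set the clay teapot, the glass pitcher and every porcelain cup down gently and upright on the black glass of the warming plate, each inside a white circle of its size (teapot in the largest, pitcher in the middle-sized, one cup to a small one). Then turn the thermostat dial until its pointer is on the long red mark, and only after that switch on by clicking the mode selector round to the amber dot. Leave all the other things on the table where they are.

Things in the scene. Friction and masses are not known exactly. Their poses are not given: they have to be found in the camera images.
- plate: the warming plate: a fixed steel-edged slab 310 mm deep (its x) and 340 mm wide (its y), its top 50 mm above the table; origin at the centre of its underside, z up. Its x points away from the control strip. The strip, 80 mm deep, lies along its -x edge (towards the robot) and carries two knobs; the rest of the top is black glass with five printed white circles, all level with the strip
- ring_teapot (a point): the largest white circle, 120 mm across, in the far row on the glass, for the teapot; the point is its centre, on the glass
- ring_pitcher (a point): the middle-sized white circle, 90 mm across, in the far row on the glass, for the pitcher; the point is its centre, on the glass
- ring_cup1 (a point): a printed white circle 76 mm across on the glass of the warming plate, for one cup; the point is its centre, on the glass (50 mm above the table)
- ring_cup2 (a point): a printed white circle 76 mm across on the glass of the warming plate, for one cup; the point is its centre, on the glass (50 mm above the table); 105 mm from its neighbours in the near row
- ring_cup3 (a point): a printed white circle 76 mm across on the glass of the warming plate, for one cup; the point is its centre, on the glass (50 mm above the table)
- cup1_mid (a point): a white porcelain cup with a blue band, open on top, 60 mm high, 44 mm wide at the foot and 58 mm at the rim, wall 3.5 mm, 100 g; the point is its centre, 30 mm above its foot, z up. It starts upright on the turntable. Two or three cups are there; a missing one has no pose
- cup2_mid (a point): a white porcelain cup with a blue band, open on top, 60 mm high, 44 mm wide at the foot and 58 mm at the rim, wall 3.5 mm, 100 g; the point is its centre, 30 mm above its foot, z up. It starts upright on the turntable. Two or three cups are there; a missing one has no pose
- cup3_mid (a point): a white porcelain cup with a blue band, open on top, 60 mm high, 44 mm wide at the foot and 58 mm at the rim, wall 3.5 mm, 100 g; the point is its centre, 30 mm above its foot, z up. It starts upright on the turntable. Two or three cups are there; a missing one has no pose
- pitcher_mid (a point): a clear glass pitcher, a nearly straight open cylinder 95 mm high, 58 mm wide at the foot and 62 mm at the rim, wall 3 mm, about 180 g, with a greenish glass handle on its own +y side that reaches 58 mm from its axis (26 to 84 mm above its foot); the point is its centre, 47.5 mm above its foot, z up. It starts upright on the turntable
- teapot_mid (a point): a purple-brown clay teapot, about 380 g, lid fast: a body 104 mm wide and 70 mm high on a foot 72 mm wide, the lid's knob up to 87 mm, a short spout reaching 88 mm from its axis along its own +x, and an overhead bail handle in its own x-z plane: a round bar 12 mm thick whose straight top, 48 mm long along x, has its axis 142 mm above the foot (68 mm above this point). The point is on its axis, 74 mm above its foot, z up. It starts upright on the table
- selector (a joint): angle (rad) of the mode selector, the left knob seen from the robot (with a white pointer line). It grows clockwise seen from above and clicks into five detents 40 degrees apart: 0 the white bar (off, where it starts), 0.698 the green dot, 1.396 the amber dot, 2.094 the blue dot, 2.793 the violet dot. About 0.1 N m carries it over a click; let go, it falls into the nearest detent
- selector_grip (a point): the middle of the selector's grip: a black bar 46 mm long, 13 mm wide and 24 mm high (from 58 to 82 mm above the table) on a 48 mm wide steel disc; the point is on its axis, 71 mm above the table. The point's x runs along the bar towards the pointer end; turns with the knob about the vertical
- selector_mark (a point): the amber dot of the selector, printed on the strip 34.5 mm from the knob's axis, straight away from the robot (plate +x)
- dial (a joint): angle (rad) of the thermostat dial, the right knob seen from the robot (with a red pointer line). It grows clockwise seen from above, range 0 to 4.712, turns smoothly without clicks (about 0.04 N m) and stays where it is left. The pointer stands on the long red mark at 1.963; the short white marks are 0.393 apart. It starts somewhere below the red mark, 0.2 to 1.2
- dial_grip (a point): the middle of the dial's grip, a bar of the same size and height as the selector's; the point is on its axis, 71 mm above the table, its x along the bar towards the pointer end, and turns with it
- dial_mark (a point): the long red mark of the thermostat scale, printed on the strip 33 mm from the dial's axis
- turntable_base: the wooden turntable on which the cups and the pitcher start: a round board 320 mm across, its top 25 mm above the table, that can turn stiffly about its middle; the origin is on its axis, at table height. Besides what is listed, a kettle (190 mm high) beyond the plate's right side and caddies (up to 125 mm) and other fixed things along the rim stand 100 mm or more clear of all that is handled
- strainer: bystander, not to be disturbed: a steel tea strainer, a round bowl 76 mm wide and 34 mm high with a flat handle reaching 116 mm from its centre along its own +x; origin at the centre of its underside
- scoop: bystander, not to be disturbed: a bamboo tea scoop, a shallow trough 170 x 38 x 13 mm lying along its own x; origin at the centre of its underside
- tea_pet: bystander, not to be disturbed: a small terracotta toad ornament, 64 mm wide, 62 mm high; origin at the centre of its underside
Not all that is in view belongs to the job. Leave any pink or purple look-alike of the part that bears cup2_mid alone.

How it is judged:
On the way, in this order (a step that is already met when the one before it is completed fails the run):
1. the teapot, the pitcher and every cup that is there stand upright on the warming plate, each inside a circle of its size (horizontal distance between teapot_mid and ring_teapot below 0.025 m and z of teapot_mid in the frame of plate between 0.118 and 0.13 m and angle between each of teapot_mid, pitcher_mid, cup1_mid, cup2_mid, cup3_mid's own z axis and vertical below 0.1 rad and horizontal distance between pitcher_mid and ring_pitcher below 0.018 m and z of pitcher_mid in the frame of plate between 0.0915 and 0.1035 m and (horizontal distance between cup1_mid and ring_cup1 below 0.018 m or horizontal distance between cup1_mid and ring_cup2 below 0.018 m or horizontal distance between cup1_mid and ring_cup3 below 0.018 m) and z of cup1_mid in the frame of plate between 0.074 and 0.086 m and (horizontal distance between cup2_mid and ring_cup1 below 0.018 m or horizontal distance between cup2_mid and ring_cup2 below 0.018 m or horizontal distance between cup2_mid and ring_cup3 below 0.018 m) and z of cup2_mid in the frame of plate between 0.074 and 0.086 m and (horizontal distance between cup3_mid and ring_cup1 below 0.018 m or horizontal distance between cup3_mid and ring_cup2 below 0.018 m or horizontal distance between cup3_mid and ring_cup3 below 0.018 m) and z of cup3_mid in the frame of plate between 0.074 and 0.086 m), for 0.3 s.
2. the thermostat's pointer is on the long red mark (within 0.1 rad) (value of joint dial between 1.8635 and 2.0635 rad), for 0.3 s.
3. the mode selector is in the amber detent (within 0.12 rad) (value of joint selector between 1.276 and 1.516 rad), for 0.3 s.
At the end, for the whole second after the job is handed in: Teapot within 25 mm, pitcher within 18 mm of the centre of its circle, each cup present within 18 mm of that of a small circle, all standing on the glass, upright within 0.1 rad; dial at 1.963 +- 0.1 rad; selector at 1.396 +- 0.12 rad (all of step 1 and all of step 2 and all of step 3); the robot touches nothing.
It fails at once if another thing on the table is pushed more than 30 mm away or tipped (distance of any of strainer, scoop, tea_pet from where it was at the start of the episode above 0.03 m or angle between any of strainer, scoop, tea_pet's own z axis and vertical above 0.4 rad).
It fails at once if a piece of ware is banged down on the plate (more than 40 N) (contact force between any of teapot, pitcher, cup1, cup2, cup3 and plate above 40 N).
It fails at once if the selector is switched on before the teapot stands on the plate and the thermostat is set (value of joint selector above 0.5 rad and (value of joint dial below 1.6 rad or height (world z) of teapot_mid below 0.09 m)).
Of cup1, cup2, cup3 only 2 to 3 are there at a start; the rules pass over those that are not, and their reading is None.
At some moment in a run one of cup1, cup2, cup3, pitcher may be knocked a few centimetres aside while the robot is not near it.
It also fails if it takes over 210 s, if anything falls off the work surface, if the arm or the gripper's body presses on something with over 40 N, if the wrist force passes 120 N, or if a joint passes its speed limit or range.

## Working session

There is one attempt and no reset: what is moved stays moved. The work goes in short steps, Python scripts to look and compute and a shell command to move; the robot and the scene stay as the last step left them, time stands still between calls to the robot, and variables do not carry over. Pictures are saved under pics/ and viewed, about 12 in all and at most 16, crops included, and the job is handed in when it is done.

```bash
mkdir -p pics; ls
python3 - <<'E'
from plant import r
import cv2,numpy as np,pickle
print(r.get_state())
for n in("scene","side"):
    s=r.snapshot(n); cv2.imwrite(f"pics/{n}0.png",s["image"][:,:,::-1]); pickle.dump(s,open(f"pics/{n}0.pkl","wb")); print(n,s["mtx"],s["R"],s["t"])
s=r.snapshot("wrist");print(s["mtx"],s["T_tool_cam"])
E
```

```text
pics
{'clock': 0.0, 'q': array([ 0.03378488,  0.69000372, -0.19449517,  1.56635986,  0.15730395,
        0.90247589, -0.21506427]), 'qd': array([-0.00090258, -0.00040398,  0.00134576,  0.00011372, -0.00103463,
       -0.00083652,  0.00067971]), 'joint_torque': array([ 3.38560185e-04, -5.27571630e+01, -1.26686912e+00, -1.53434461e+01,
       -5.26333472e-02,  6.56995355e-03,  1.65937727e-04]), 'tool_pos': array([ 6.24312592e-01, -5.46569376e-05,  2.10993062e-01]), 'eef_rot': array([ 9.99999567e-01,  6.25662466e-05, -9.25105724e-04,  7.26017346e-05]), 'contact_force': array([-0.427792  ,  0.78630767,  0.21639443]), 'moment': array([-0.00983901, -0.0563356 , -0.02534035]), 'opening': 1.00025761138945}
scene [[607.87744085   0.         312.86773329]
 [  0.         607.87744085 250.57904943]
 [  0.           0.           1.        ]] [[-0.03957682  0.99918517 -0.00791636]
 [ 0.75912319  0.02491463 -0.65047002]
 [-0.64974277 -0.03175302 -0.75949067]] [-0.12002365 -0.39281977  1.8257356 ]
side [[568.59845122   0.         324.84377021]
 [  0.         568.59845122 235.31859655]
 [  0.           0.           1.        ]] [[-0.91405745 -0.40521635  0.01728234]
 [-0.26690881  0.56889657 -0.77789227]
 [ 0.3053828  -0.71565103 -0.62815996]] [0.56522103 0.14511752 1.48267373]
[[397.83610702   0.         317.83989107]
 [  0.         397.83610702 239.64602967]
 [  0.           0.           1.        ]] [[ 9.99999981e-01  2.70475231e-05  1.95320682e-04  1.28739419e-03]
 [-8.67222060e-05  9.49932633e-01  3.12454773e-01 -8.13972185e-02]
 [-1.77090362e-04 -3.12454784e-01  9.49932617e-01 -1.73540087e-01]
 [ 0.00000000e+00  0.00000000e+00  0.00000000e+00  1.00000000e+00]]
```

View pics/scene0.png

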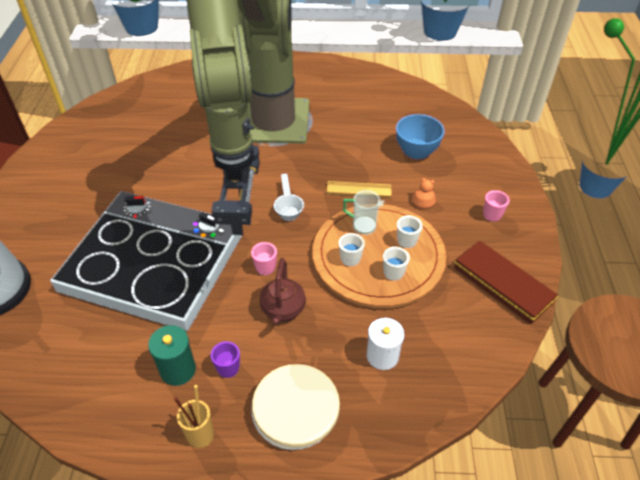

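View pics/side0.png

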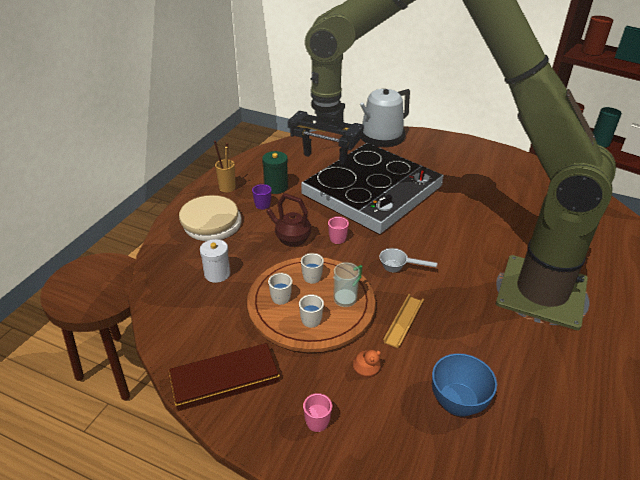

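The scene view shows the plate at the left (rings around (98,268) to (160,285)), the teapot at (283,298), and the turntable at (378,255) with three white cups with blue at (351,250), (408,231) and (396,264), plus the pitcher at (366,212). The look-alikes to leave are pink at (264,258) and (496,205) and purple at (226,358). I'll confirm in enlarged crops.

```bash
cat > h.py <<'E'
import numpy as np,cv2,pickle
from scipy.spatial.transform import Rotation as Ro
def load(n): return pickle.load(open(f"pics/{n}.pkl","rb"))
def unproj(s,uv,z):
    d=s["R"].T@np.linalg.inv(s["mtx"])@[uv[0],uv[1],1]; c=-s["R"].T@s["t"]
    return c+d*(z-c[2])/d[2]
def proj(s,X):
    p=(s["R"]@np.asarray(X,float).reshape(-1,3).T).T+s["t"]; p=p@s["mtx"].T
    return p[:,:2]/p[:,2:]
def wrist(r,name):
    st=r.get_state(); s=r.snapshot("wrist")
    T=np.eye(4);T[:3,:3]=Ro.from_quat(st["eef_rot"]).as_matrix();T[:3,3]=st["tool_pos"]
    C=np.linalg.inv(T@s["T_tool_cam"]); s["R"]=C[:3,:3];s["t"]=C[:3,3]
    save(s,name); return s
def save(s,name):
    pickle.dump(s,open(f"pics/{name}.pkl","wb")); cv2.imwrite(f"pics/{name}.png",s["image"][:,:,::-1])
def crop(s,x,y,w,h,k,name):
    cv2.imwrite(f"pics/{name}.png",cv2.resize(s["image"][y:y+h,x:x+w,::-1],None,fx=k,fy=k,interpolation=cv2.INTER_CUBIC))
def circ(p,rad,n=60):
    a=np.linspace(0,2*np.pi,n); return np.c_[p[0]+rad*np.cos(a),p[1]+rad*np.sin(a),np.full(n,p[2])]
E
python3 - <<'E'
from h import *
s=load("scene0"); crop(s,50,185,200,145,4,"c1"); crop(s,240,185,210,140,3.8,"c2")
g=cv2.cvtColor(s["image"],cv2.COLOR_RGB2GRAY); m=np.zeros_like(g); m[185:330,50:245]=(g[185:330,50:245]>110)*255
cs,_=cv2.findContours(m,cv2.RETR_LIST,cv2.CHAIN_APPROX_NONE)
for c in cs:
    if len(c)>40:
        e=cv2.fitEllipse(c); print(np.round(e[0],1),np.round(e[1],1),np.round(unproj(s,e[0],.05),3),len(c))
E
```

```text
[203.8 316.9] [11.  22.3] [ 0.75  -0.084  0.05 ] 55
[220.7 288.4] [15.8 37.3] [ 0.673 -0.058  0.05 ] 92
[ 97.4 267.6] [26.8 38.5] [ 0.623 -0.349  0.05 ] 93
[ 97.4 267.6] [31.  44.5] [ 0.623 -0.349  0.05 ] 109
[193.6 253.2] [24.4 33.6] [ 0.573 -0.135  0.05 ] 160
[152.4 243.1] [22.5 30.3] [ 0.545 -0.239  0.05 ] 77
[158.7 241.5] [20.6 24. ] [ 0.539 -0.225  0.05 ] 51
[207.6 227.9] [11.  29.4] [ 0.492 -0.115  0.05 ] 92
[114.9 231.9] [22.7 33.4] [ 0.512 -0.337  0.05 ] 153
[177.1 229.9] [ 4.1 93.8] [ 0.501 -0.188  0.05 ] 174
[102.8 207.9] [10.9 17.3] [ 0.433 -0.388  0.05 ] 43
[138.4 207.2] [ 8.9 28. ] [ 0.427 -0.299  0.05 ] 70
[190.2 197.2] [ 28.9 101.8] [ 0.388 -0.176  0.05 ] 219
[137.5 261. ] [140.4 203.8] [ 0.601 -0.262  0.05 ] 1442
```

View pics/c1.png

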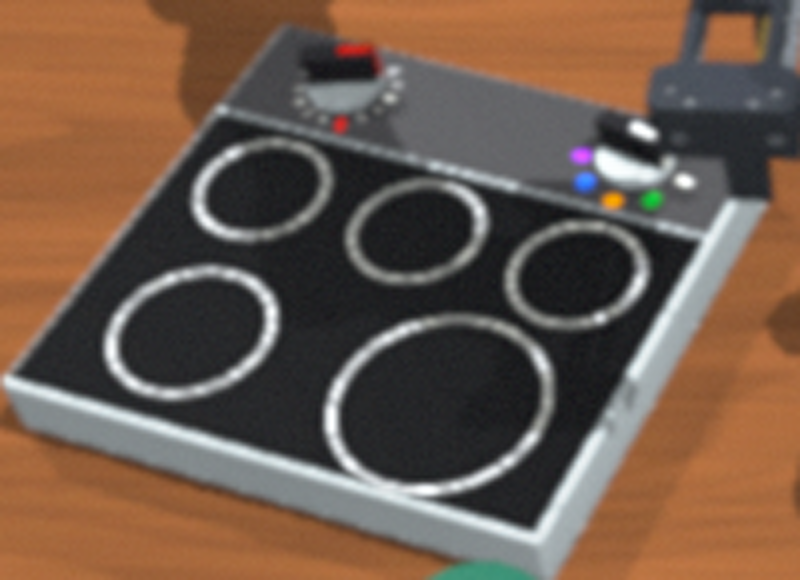

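View pics/c2.png

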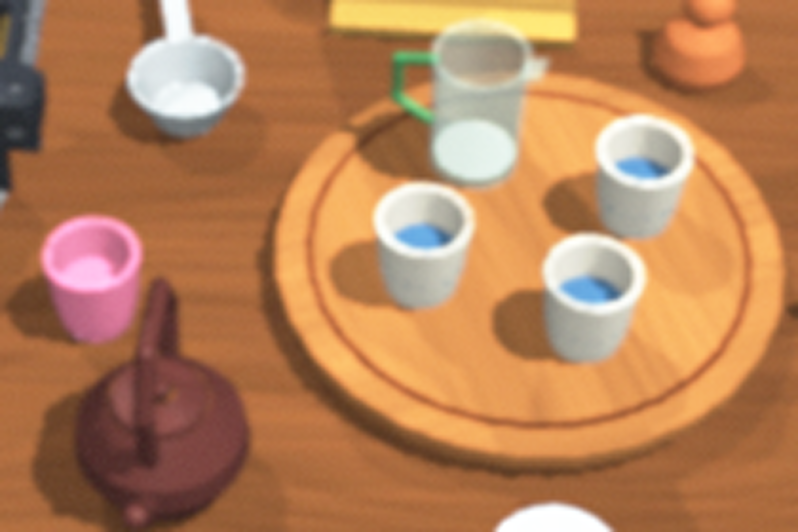

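Crop 1 shows the rings: cups at (262,190), (417,231) and (577,274), pitcher at (192,332), teapot at (440,405), plus the knobs. Crop 2 shows exactly three white cups with rims at (423,217), (644,152) and (593,270). The pink thing at (92,250) is a decoy. The pitcher's handle points to −y and the teapot's spout to +x.

Run:
```python
from h import *
s=load("scene0")
f=lambda x,y,k,ox,oy:((x+.5)/k-.5+ox,(y+.5)/k-.5+oy)
a=lambda x,y,z:np.round(unproj(s,f(x,y,4,50,185),z),4)
b=lambda x,y,z:np.round(unproj(s,f(x,y,3.8,240,185),z),4)
R={k:a(*v,.05) for k,v in dict(rc1=(262,190),rc2=(417,231),rc3=(577,274),rp=(192,332),rt=(440,405),c00=(283,27),c01=(765,205),c11=(540,532),c10=(5,378),redmark=(341,125),amber=(613,200),disc_s=(630,165)).items()}
for k,v in R.items():print(k,v)
d=R["rc3"]-R["rc1"];print("row len",np.linalg.norm(d),"plate yaw",np.arctan2(-d[0],d[1]), "from edges",[np.arctan2(-e[0],e[1]) for e in(R["c01"]-R["c00"],R["c11"]-R["c10"])])
for k,v in dict(A=(423,217,.085),A0=(418,290,.025),B=(644,152,.085),B0=(636,221,.025),C=(593,270,.085),C0=(583,345,.025),Prim=(482,55,.12),Pfoot=(474,160,.025),Ph=(397,75,.1),Psp=(545,68,.118),Tr=(165,290,.148),Tf=(150,350,.148),Tspout=(135,510,.06),Tbody=(162,435,.04),tt=(528,262,.025),stl=(186,78,.034),pinkrim=(92,247,.06)).items():print(k,b(*v))
```

```text
rc1 [ 0.5127 -0.3362  0.05  ]
rc2 [ 0.5424 -0.2357  0.05  ]
rc3 [ 0.5726 -0.135   0.05  ]
rp [ 0.6232 -0.3488  0.05  ]
rt [ 0.6706 -0.1956  0.05  ]
c00 [ 0.3723 -0.3583  0.05  ]
c01 [ 0.515  -0.0314  0.05  ]
c11 [ 0.7536 -0.1246  0.05  ]
c10 [ 0.6599 -0.4457  0.05  ]
redmark [ 0.4574 -0.301   0.05  ]
amber [ 0.514  -0.1231  0.05  ]
disc_s [ 0.4851 -0.1173  0.05  ]
row len 0.20992724930318118 plate yaw -0.2893579701654303 from edges [np.float64(-0.41159173020758266), np.float64(-0.2839256519649445)]
A [0.5561 0.2301 0.085 ]
A0 [0.5636 0.2294 0.025 ]
B [0.4981 0.3665 0.085 ]
B0 [0.502  0.3679 0.025 ]
C [0.5946 0.3304 0.085 ]
C0 [0.6037 0.3296 0.025 ]
Prim [0.4518 0.2654 0.12  ]
Pfoot [0.4524 0.2658 0.025 ]
Ph [0.4509 0.2133 0.1   ]
Psp [0.4599 0.3042 0.118 ]
Tr [0.6701 0.0852 0.148 ]
Tf [0.7124 0.0801 0.148 ]
Tspout [0.7568 0.0707 0.06  ]
Tbody [0.6905 0.0801 0.04  ]
tt [0.5385 0.2982 0.025 ]
stl [0.3923 0.0742 0.034 ]
pinkrim [0.565 0.029 0.06 ]
```

```bash
python3 -m pendant '[[[0,0,0],[-0.172,-0.2655,0],1],[[0,0,0],[-0.172,-0.2655,0],1],[[0,0,0],[-0.172,-0.2655,0],1],[[0,0,0],[-0.172,-0.2655,0],1],[[0,0,0],[-0.172,-0.2655,0],1],[[0,0,0],[-0.172,-0.2655,0],1],[[0,0,0],[-0.172,-0.2655,0],1],[[0,0,0],[-0.172,-0.2655,0],1],[[0,0,0],[-0.172,-0.2655,0],1],[[0,0,0],[-0.172,-0.2655,0],1]]'
python3 - <<'E'
from h import *
from plant import r
print(r.get_state()["q"],r.get_state()["tool_pos"])
s=wrist(r,"w1"); im=s["image"][:,:,::-1].copy()
for p,h,rad in [((.4518,.2654),.12,.031),((.556,.230),.085,.029),((.498,.3665),.085,.029),((.5946,.3304),.085,.029)]:
    cv2.polylines(im,[proj(s,circ((*p,h),rad)).astype(np.int32)],True,(0,0,255),1)
cv2.imwrite("pics/w1o.png",im)
sc=r.snapshot("scene"); save(sc,"scene1")
E
```

```text
clock: 1.15
tool_pos: [0.4543, 0.2633, 0.2117]
eef_rot: [1.0, -0.002, 0.0, 0.001]
contact_force: [-0.3, -0.2, 0.5]
opening: 0.995
[-0.5099313   0.55867925 -0.16512142  1.86643393  0.13366301  0.7275019
 -0.75404946] [0.45433584 0.2632581  0.21169509]
```

View pics/w1o.png

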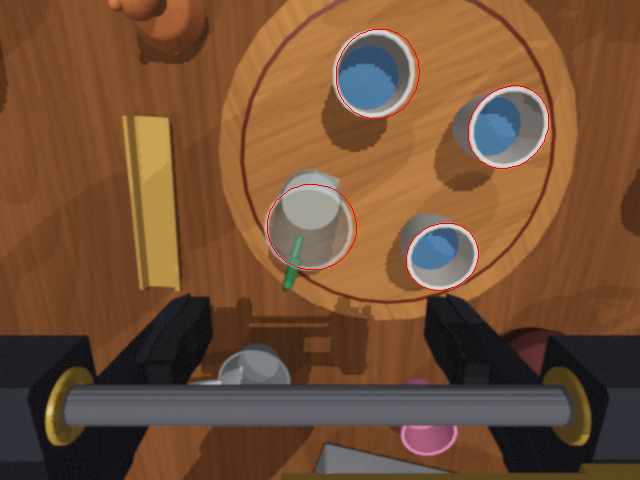

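Run:
```python
from h import *
s=load("w1")
for n,p,z in [("spout",(338,180),.12),("h",(288,287),.105),("h2",(300,240),.105),("rim",(311,227),.12),("foot",(309,200),.025)]: print(n,unproj(s,p,z))
crop(s,240,150,160,150,4,"c3")
```

```text
spout [0.46933948 0.29923545 0.12      ]
h [0.4325344  0.21390894 0.105     ]
h2 [0.44246942 0.25209196 0.105     ]
rim [0.45099151 0.26654505 0.12      ]
foot [0.4476469  0.26444379 0.025     ]
```

View pics/c3.png

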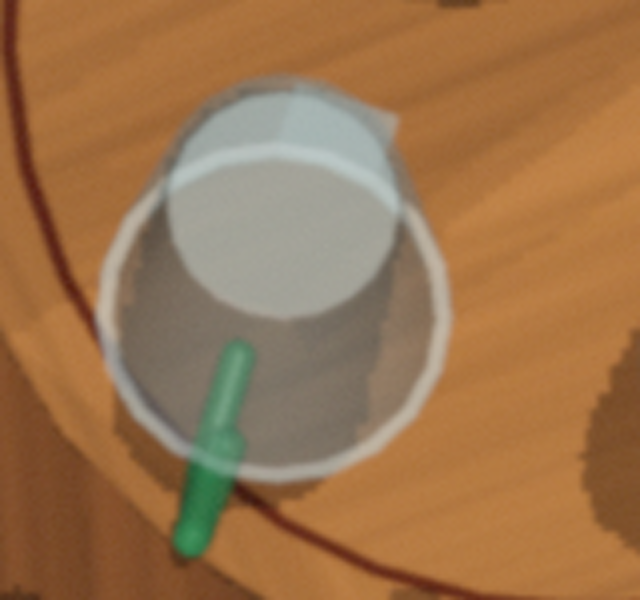

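The wrist view agrees with the estimates within about 3 mm (red circles on the rims), and the green handle at (215,450) in the crop points about (−0.31,−0.95). I'll turn +0.31 and grasp the pitcher across its handle axis.

```bash
python3 -m pendant '[[[0,0,0.1],[0,0,0],1],[[0,0,0.2],[0,0,0],1],[[0,0,0.31],[-0.001,0,0.02],1],[[0,0,0.31],[-0.001,0,0.05],1],[[0,0,0.31],[-0.001,0,0.08],1],[[0,0,0.31],[-0.001,0,0.1],1],[[0,0,0.31],[-0.001,0,0.12],1],[[0,0,0.31],[-0.001,0,0.137],1],[[0,0,0.31],[-0.001,0,0.137],1],[[0,0,0.31],[-0.001,0,0.137],1]]'
python3 -m pendant '[[[0,0,0],[0,0,0],0.5],[[0,0,0],[0,0,0],0.5],[[0,0,0],[0,0,0],0.5],[[0,0,0],[0,0,0],0.5],[[0,0,0],[0,0,0],0.5],[[0,0,0],[0,0,0],0.5],[[0,0,0],[0,0,0],0.5],[[0,0,0],[0,0,0],0.5]]' 20
```

```text
clock: 2.25
tool_pos: [0.4526, 0.2648, 0.075]
eef_rot: [0.988, -0.155, 0.0, 0.0]
contact_force: [0.6, -0.6, -0.8]
opening: 1.003
clock: 3.05
tool_pos: [0.4518, 0.2659, 0.0752]
eef_rot: [0.988, -0.154, 0.0, -0.0]
contact_force: [-2.3, 0.8, 5.9]
opening: 0.683
```

```bash
cat >> h.py <<'E'
def go(st,xyz,yaw=None):
    """shift in tool axes and wz to bring TCP to world xyz with tool-x yaw (tool down)"""
    M=Ro.from_quat(st["eef_rot"]).as_matrix(); y0=np.arctan2(M[1,0],M[0,0])
    Md=np.array([[np.cos(y0),np.sin(y0),0],[np.sin(y0),-np.cos(y0),0],[0,0,-1]])
    w=0 if yaw is None else -(yaw-y0)
    print("shift",np.round(Md.T@(np.array(xyz)-st["tool_pos"]),4),"wz",round(w,3),"yaw now",round(y0,3),"tilt",np.round(M[:,2],3),"q7",st["q"][6].round(2),"F",np.round(st["contact_force"],1),"open",round(st["opening"],3),"pos",st["tool_pos"].round(4),"t",st["clock"])
E
python3 -m pendant '[[[0,0,0],[0,0,-0.02],0.5],[[0,0,0],[0,0,-0.05],0.5],[[0,0,0],[0,0,-0.085],0.5],[[0,0,0],[0,0,-0.12],0.5],[[0,0,0],[0.01,0.015,-0.125],0.5],[[0,0,0],[0.03,0.045,-0.125],0.5],[[0,0,0],[0.052,0.08,-0.125],0.5],[[0,0,0],[0.076,0.117,-0.125],0.5],[[0,0,0],[0.1,0.154,-0.125],0.5],[[0,0,0],[0.124,0.19,-0.125],0.5]]'
python3 -m pendant '[[[0,0,0],[0.025,0.038,0],0.5],[[0,0,0],[0.05,0.076,0],0.5],[[0,0,0],[0.075,0.114,0],0.5],[[0,0,0],[0.1,0.152,0],0.5],[[0,0,0],[0.125,0.19,0],0.5],[[0,0,0],[0.15,0.228,0],0.5],[[0,0,0],[0.175,0.265,0],0.5],[[0,0,0],[0.195,0.3,0],0.5],[[0,0,0],[0.205,0.32,0],0.5],[[0,0,0],[0.21,0.33,0],0.5]]'
python3 - <<'E'
from h import *
from plant import r
go(r.get_state(),(.6232,-.3488,.1003))
E
```

```text
clock: 4.05
tool_pos: [0.5121, 0.0445, 0.1995]
eef_rot: [0.988, -0.154, -0.0, 0.0]
contact_force: [0.7, -0.2, -1.2]
opening: 0.678
clock: 5.05
tool_pos: [0.6101, -0.3353, 0.1986]
eef_rot: [0.988, -0.156, -0.001, 0.001]
contact_force: [-0.2, 0.4, -2.2]
opening: 0.682
shift [0.0166 0.0088 0.0983] wz 0 yaw now -0.314 tilt [-0.002 -0.002 -1.   ] q7 0.02 F [-0.2  0.4 -2.2] open 0.682 pos [ 0.6101 -0.3353  0.1986] t 5.05
```

```bash
python3 -m pendant '[[[0,0,0],[0.01,0.008,0.01],0.5],[[0,0,0],[0.0165,0.012,0.03],0.5],[[0,0,0],[0.0165,0.012,0.05],0.5],[[0,0,0],[0.0165,0.012,0.065],0.5],[[0,0,0],[0.0165,0.012,0.078],0.5],[[0,0,0],[0.0165,0.012,0.083],0.5],[[0,0,0],[0.0165,0.012,0.088],0.5],[[0,0,0],[0.0165,0.012,0.092],0.5],[[0,0,0],[0.0165,0.012,0.094],0.5],[[0,0,0],[0.0165,0.012,0.094],0.5]]'
python3 - <<'E'
from h import *
from plant import r
go(r.get_state(),(.6232,-.3488,.1003))
E
```

```text
clock: 6.05
tool_pos: [0.6236, -0.3481, 0.106]
eef_rot: [0.988, -0.154, 0.0, 0.0]
contact_force: [-1.0, 0.1, -1.8]
opening: 0.681
shift [-0.0002  0.0008  0.0057] wz 0 yaw now -0.31 tilt [ 0. -0. -1.] q7 0.02 F [-1.   0.1 -1.8] open 0.681 pos [ 0.6236 -0.3481  0.106 ] t 6.05
```

```bash
python3 -m pendant '[[[0,0,0],[0,0.001,0.001],0.5],[[0,0,0],[0,0.001,0.002],0.5],[[0,0,0],[0,0.001,0.003],0.5],[[0,0,0],[0,0.001,0.004],0.5],[[0,0,0],[0,0.001,0.005],0.5],[[0,0,0],[0,0.001,0.005],0.5]]'
python3 -m pendant '[[[0,0,0],[0,0,0.0005],0.5],[[0,0,0],[0,0,0.001],0.5],[[0,0,0],[0,0,0.001],0.5]]'
```

```text
clock: 6.65
tool_pos: [0.6232, -0.3489, 0.1007]
eef_rot: [0.988, -0.154, -0.0, -0.0]
contact_force: [0.1, -0.6, -1.7]
opening: 0.684
clock: 6.95
tool_pos: [0.6233, -0.349, 0.1004]
eef_rot: [0.988, -0.154, 0.0, 0.0]
contact_force: [-2.7, 0.8, 2.2]
opening: 0.684
```

```bash
python3 -m pendant '[[[0,0,0],[0,0,0],0.8],[[0,0,0],[0,0,0],0.95],[[0,0,0],[0,0,0],0.95],[[0,0,0],[0,0,0],0.95],[[0,0,0],[0,0,-0.02],0.95],[[0,0,0],[0,0,-0.05],0.95],[[0,0,0],[0,0,-0.08],0.95],[[0,0,0],[0,0,-0.12],0.95],[[0,0,0],[0,0,-0.12],0.95]]'
python3 - <<'E'
from h import *
from plant import r
s=r.snapshot("scene"); save(s,"scene2"); g=load("scene1")
go(r.get_state(),(.498,.3665,.22),1.28)
a=cv2.cvtColor(cv2.absdiff(s["image"],g["image"]),cv2.COLOR_RGB2GRAY)[185:330,300:460]; print(np.argwhere(a>40).shape, np.argwhere(a>40).mean(0)[::-1]+[300,185])
crop(s,50,185,400,160,2,"c4")
E
```

```text
clock: 7.85
tool_pos: [0.627, -0.3507, 0.2265]
eef_rot: [0.988, -0.155, 0.006, 0.002]
contact_force: [0.6, 0.4, 1.2]
opening: 0.948
shift [-0.34   -0.6434  0.0034] wz -1.59 yaw now -0.31 tilt [ 0.007 -0.003 -1.   ] q7 0.04 F [-0.3 -0.7 -0.3] open 0.951 pos [ 0.6253 -0.35    0.2234] t 7.9
(1005, 2) [350.36119403 217.32935323]
```

View pics/c4.png

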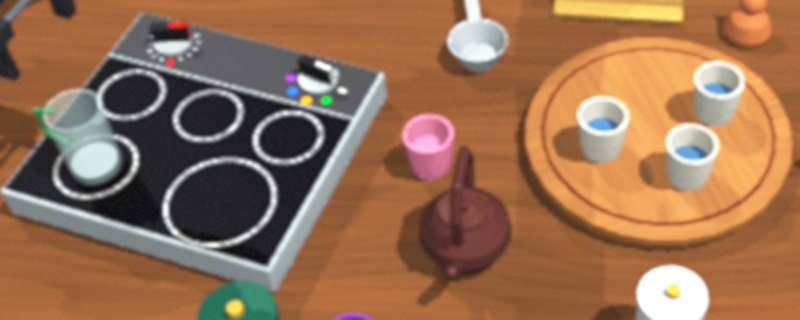

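```bash
python3 -m pendant '[[[0,0,-0.14],[-0.02,-0.04,0],0.9],[[0,0,-0.28],[-0.045,-0.085,0],0.9],[[0,0,-0.42],[-0.07,-0.13,0],0.9],[[0,0,-0.56],[-0.095,-0.175,0],0.9],[[0,0,-0.7],[-0.12,-0.22,0],0.9],[[0,0,-0.84],[-0.145,-0.265,0],0.9],[[0,0,-0.98],[-0.17,-0.31,0],0.9],[[0,0,-1.12],[-0.195,-0.355,0],0.9],[[0,0,-1.26],[-0.22,-0.4,0],0.9],[[0,0,-1.4],[-0.24,-0.45,0],0.9]]'
python3 - <<'E'
from h import *
from plant import r
go(r.get_state(),(.498,.3665,.22),1.28)
E
```

```text
clock: 8.9
tool_pos: [0.5316, 0.1385, 0.2189]
eef_rot: [0.854, 0.521, -0.001, -0.0]
contact_force: [1.6, 0.3, 0.2]
opening: 0.9
shift [ 0.1874 -0.1341 -0.0011] wz -0.184 yaw now 1.096 tilt [-0.002 -0.001 -1.   ] q7 0.37 F [1.6 0.3 0.2] open 0.9 pos [0.5316 0.1385 0.2189] t 8.9
```

```bash
python3 -m pendant '[[[0,0,-0.1],[0.04,-0.028,0],0.9],[[0,0,-0.18],[0.08,-0.057,0],0.9],[[0,0,-0.18],[0.12,-0.086,0],0.9],[[0,0,-0.18],[0.16,-0.114,0],0.9],[[0,0,-0.18],[0.187,-0.134,0],0.9],[[0,0,-0.18],[0.187,-0.134,0],0.9],[[0,0,-0.18],[0.187,-0.134,0],0.9]]'
python3 - <<'E'
from h import *
from plant import r
go(r.get_state(),(.498,.3665,.054),1.28)
s=wrist(r,"w2"); im=s["image"][:,:,::-1].copy()
for p,h,rad in [((.556,.230),.085,.029),((.498,.3665),.085,.029),((.5946,.3304),.085,.029)]:
    cv2.polylines(im,[proj(s,circ((*p,h),rad)).astype(np.int32)],True,(0,0,255),1)
cv2.imwrite("pics/w2o.png",im)
E
```

```text
clock: 9.6
tool_pos: [0.5002, 0.365, 0.2185]
eef_rot: [0.805, 0.594, -0.001, 0.0]
contact_force: [-0.1, -0.3, -0.1]
opening: 0.901
shift [ 0.0008 -0.0025  0.1645] wz -0.008 yaw now 1.272 tilt [-0.002 -0.002 -1.   ] q7 0.19 F [-0.1 -0.3 -0.1] open 0.901 pos [0.5002 0.365  0.2185] t 9.6
```

View pics/w2o.png

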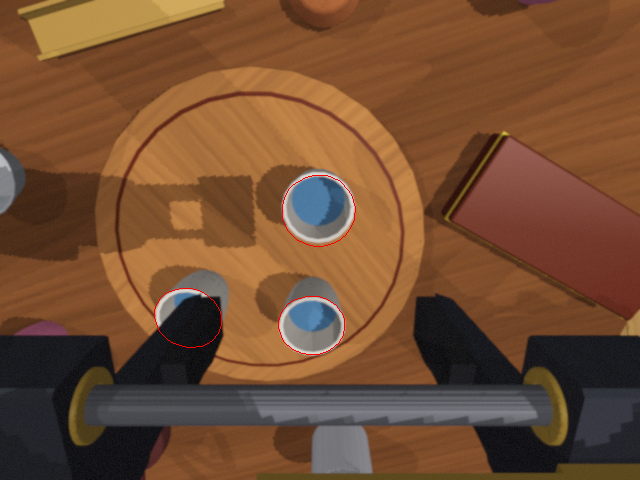

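The wrist view shows cup B's rim at (318,208), C's at (312,325) and A's at (188,318), all on the overlays. Now I'll grasp B.

```bash
python3 -m pendant '[[[0,0,0],[0.001,-0.001,0.03],0.9],[[0,0,0],[0.001,-0.001,0.07],0.9],[[0,0,0],[0.001,-0.001,0.1],0.9],[[0,0,0],[0.001,-0.001,0.13],0.9],[[0,0,0],[0.001,-0.001,0.15],0.9],[[0,0,0],[0.001,-0.001,0.1645],0.9],[[0,0,0],[0.001,-0.001,0.1645],0.9],[[0,0,0],[0.001,-0.001,0.1645],0.9]]'
python3 -m pendant '[[[0,0,0],[0,0,0],0.45],[[0,0,0],[0,0,0],0.45],[[0,0,0],[0,0,0],0.45],[[0,0,0],[0,0,0],0.45],[[0,0,0],[0,0,0],0.45],[[0,0,0],[0,0,0],0.45],[[0,0,0],[0,0,0],0.45]]' 12
python3 - <<'E'
from h import *
from plant import r
go(r.get_state(),(.5127,-.3362,.079),1.28)
E
```

```text
clock: 10.45
tool_pos: [0.5011, 0.3657, 0.0558]
eef_rot: [0.805, 0.593, 0.0, 0.0]
contact_force: [-0.5, -0.8, 0.1]
opening: 0.901
clock: 11.15
tool_pos: [0.5008, 0.3662, 0.056]
eef_rot: [0.805, 0.593, 0.0, 0.0]
contact_force: [0.3, -1.6, 5.6]
opening: 0.629
shift [-0.6673  0.2196 -0.023 ] wz -0.01 yaw now 1.27 tilt [ 0.001  0.    -1.   ] q7 0.07 F [ 0.3 -1.6  5.6] open 0.629 pos [0.5008 0.3662 0.056 ] t 11.15
```

```bash
python3 -m pendant '[[[0,0,0],[0,0,-0.02],0.45],[[0,0,0],[0,0,-0.06],0.45],[[0,0,0],[0,0,-0.1],0.45],[[0,0,0],[-0.01,0.004,-0.1],0.45],[[0,0,0],[-0.04,0.013,-0.1],0.45],[[0,0,0],[-0.08,0.026,-0.1],0.45],[[0,0,0],[-0.12,0.039,-0.1],0.45],[[0,0,0],[-0.16,0.053,-0.1],0.45],[[0,0,0],[-0.2,0.066,-0.1],0.45],[[0,0,0],[-0.24,0.079,-0.1],0.45]]'
python3 -m pendant '[[[0,0,0],[-0.042,0.014,0],0.45],[[0,0,0],[-0.084,0.028,0],0.45],[[0,0,0],[-0.126,0.042,0],0.45],[[0,0,0],[-0.168,0.056,0],0.45],[[0,0,0],[-0.21,0.07,0],0.45],[[0,0,0],[-0.252,0.084,0],0.45],[[0,0,0],[-0.294,0.098,0],0.45],[[0,0,0],[-0.336,0.111,0],0.45],[[0,0,0],[-0.378,0.125,0],0.45],[[0,0,0],[-0.41,0.136,0],0.45]]'
python3 - <<'E'
from h import *
from plant import r
go(r.get_state(),(.5127,-.3362,.081),1.28)
E
```

```text
clock: 12.15
tool_pos: [0.5039, 0.1115, 0.1545]
eef_rot: [0.805, 0.593, -0.001, -0.0]
contact_force: [0.9, 0.4, -0.9]
opening: 0.628
clock: 13.15
tool_pos: [0.5115, -0.3219, 0.154]
eef_rot: [0.806, 0.592, -0.001, -0.0]
contact_force: [0.4, -0.2, -1.2]
opening: 0.629
shift [-0.0133  0.0055  0.073 ] wz -0.013 yaw now 1.267 tilt [-0.002 -0.    -1.   ] q7 1.24 F [ 0.4 -0.2 -1.2] open 0.629 pos [ 0.5115 -0.3219  0.154 ] t 13.15
```

```bash
python3 -m pendant '[[[0,0,0],[-0.01,0.005,0.015],0.45],[[0,0,0],[-0.015,0.005,0.035],0.45],[[0,0,0],[-0.015,0.005,0.05],0.45],[[0,0,0],[-0.015,0.005,0.06],0.45],[[0,0,0],[-0.015,0.005,0.065],0.45],[[0,0,0],[-0.015,0.005,0.068],0.45],[[0,0,0],[-0.015,0.005,0.07],0.45],[[0,0,0],[-0.015,0.005,0.07],0.45]]'
python3 -m pendant '[[[0,0,0],[0,0,0.001],0.45],[[0,0,0],[0,0,0.002],0.45],[[0,0,0],[0,0,0.003],0.45],[[0,0,0],[0,0,0.003],0.45]]'
```

```text
clock: 13.95
tool_pos: [0.5139, -0.3339, 0.0857]
eef_rot: [0.805, 0.593, 0.0, 0.0]
contact_force: [-0.0, -0.8, -0.4]
opening: 0.629
clock: 14.35
tool_pos: [0.5134, -0.3341, 0.0823]
eef_rot: [0.805, 0.593, 0.0, -0.0]
contact_force: [-0.6, -0.2, -1.2]
opening: 0.629
```

```bash
python3 -m pendant '[[[0,0,0],[-0.002,0,0.0007],0.45],[[0,0,0],[-0.002,0,0.0014],0.45],[[0,0,0],[-0.002,0,0.0021],0.45],[[0,0,0],[-0.002,0,0.0021],0.45]]'
```

```text
clock: 14.75
tool_pos: [0.5135, -0.3367, 0.081]
eef_rot: [0.805, 0.593, 0.0, 0.001]
contact_force: [-0.2, -0.5, 4.4]
opening: 0.626
```

```bash
python3 -m pendant '[[[0,0,0],[0,0,0],0.85],[[0,0,0],[0,0,0],0.85],[[0,0,0],[0,0,0],0.85],[[0,0,0],[0,0,-0.02],0.85],[[0,0,0],[0,0,-0.05],0.85],[[0,0,0],[0,0,-0.08],0.85],[[0,0,0],[0,0,-0.1],0.85]]'
python3 - <<'E'
from h import *
from plant import r
go(r.get_state(),(.5946,.3304,.18),1.28)
E
```

```text
clock: 15.45
tool_pos: [0.5136, -0.3357, 0.182]
eef_rot: [0.805, 0.593, 0.001, 0.001]
contact_force: [1.0, -0.5, -0.1]
opening: 0.85
shift [ 0.6603 -0.1197  0.002 ] wz -0.01 yaw now 1.27 tilt [ 0.002 -0.    -1.   ] q7 1.29 F [ 1.  -0.5 -0.1] open 0.85 pos [ 0.5136 -0.3357  0.182 ] t 15.45
```

```bash
cat >> h.py <<'E'
def diffs(s,g,boxes):
    a=cv2.cvtColor(cv2.absdiff(s["image"],g["image"]),cv2.COLOR_RGB2GRAY)
    for n,(x,y,w,h) in boxes.items(): print(n,int((a[y:y+h,x:x+w]>45).sum()),end="; ")
    print()
B=dict(A=(332,230,40,40),C=(378,242,38,42),T=(250,255,65,70),pit=(65,225,55,60),r1=(95,215,40,35))
E
python3 -m pendant '[[[0,0,0],[0.03,-0.005,0],0.85],[[0,0,0],[0.075,-0.013,0],0.85],[[0,0,0],[0.12,-0.022,0],0.85],[[0,0,0],[0.165,-0.03,0],0.85],[[0,0,0],[0.21,-0.038,0],0.85],[[0,0,0],[0.255,-0.046,0],0.85],[[0,0,0],[0.3,-0.054,0],0.85],[[0,0,0],[0.345,-0.062,0],0.85],[[0,0,0],[0.39,-0.071,0],0.85],[[0,0,0],[0.43,-0.078,0],0.85]]'
python3 -m pendant '[[[0,0,0],[0.045,-0.008,0],0.85],[[0,0,0],[0.09,-0.016,0],0.85],[[0,0,0],[0.135,-0.025,0],0.85],[[0,0,0],[0.18,-0.033,0],0.85],[[0,0,0],[0.21,-0.038,0],0.85],[[0,0,0],[0.225,-0.041,0],0.85],[[0,0,0],[0.23,-0.042,0],0.85],[[0,0,0],[0.23,-0.042,0],0.85]]'
python3 - <<'E'
from h import *
from plant import r
s=r.snapshot("scene"); save(s,"scene3")
diffs(s,load("scene2"),B)
go(r.get_state(),(.5946,.3304,.056),1.28)
wrist(r,"w3")
E
```

```text
clock: 16.45
tool_pos: [0.5654, 0.1007, 0.1802]
eef_rot: [0.805, 0.594, 0.0, -0.0]
contact_force: [1.8, -0.0, 0.1]
opening: 0.846
clock: 17.25
tool_pos: [0.5939, 0.3288, 0.1798]
eef_rot: [0.805, 0.593, -0.001, 0.001]
contact_force: [0.9, -0.9, -0.3]
opening: 0.853
A 234; C 126; T 25; pit 205; r1 491; 
shift [ 0.0027 -0.0005  0.1239] wz -0.012 yaw now 1.268 tilt [-0.    -0.002 -1.   ] q7 0.32 F [0.1 0.1 0.4] open 0.851 pos [0.5942 0.3277 0.1799] t 17.3
```

Run:
```python
from h import *
s=load("scene3");crop(s,50,185,400,160,2,"c5")
w=load("w3");im=w["image"][:,:,::-1].copy()
for p in [(.556,.230),(.5946,.3304)]: cv2.polylines(im,[proj(w,circ((*p,.085),.029)).astype(np.int32)],True,(0,0,255),1)
a=cv2.imread("pics/c5.png"); b=cv2.resize(im[60:440,:],None,fx=.68,fy=.68); b=cv2.copyMakeBorder(b,0,0,0,800-b.shape[1],0); cv2.imwrite("pics/c5.png",np.vstack([a,b]))
```

```text
(no output)
```

View pics/c5.png

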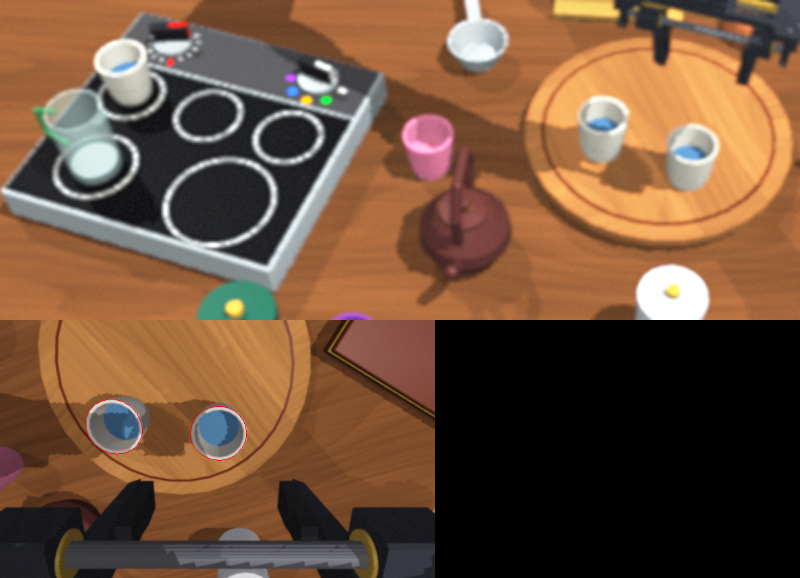

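Cup B stands in its ring at (127,85) and the pitcher is in its ring. A at (603,130) and C at (691,157) are unmoved and the wrist overlays match. Now I'll grasp C.

```bash
python3 -m pendant '[[[0,0,0],[0.002,0,0.03],0.85],[[0,0,0],[0.002,0,0.07],0.85],[[0,0,0],[0.002,0,0.1],0.85],[[0,0,0],[0.002,0,0.115],0.85],[[0,0,0],[0.002,0,0.124],0.85],[[0,0,0],[0.002,0,0.124],0.85],[[0,0,0],[0.002,0,0.124],0.85]]'
python3 -m pendant '[[[0,0,0],[0,0,0],0.45],[[0,0,0],[0,0,0],0.45],[[0,0,0],[0,0,0],0.45],[[0,0,0],[0,0,0],0.45],[[0,0,0],[0,0,0],0.45],[[0,0,0],[0,0,0],0.45],[[0,0,0],[0,0,0],0.45]]' 12
python3 - <<'E'
from h import *
from plant import r
go(r.get_state(),(.5424,-.2357,.081),1.28)
E
```

```text
clock: 18.05
tool_pos: [0.5954, 0.3323, 0.0577]
eef_rot: [0.805, 0.593, 0.001, 0.0]
contact_force: [0.2, 0.2, 0.2]
opening: 0.848
clock: 18.75
tool_pos: [0.5942, 0.3317, 0.056]
eef_rot: [0.805, 0.593, -0.0, 0.0]
contact_force: [-0.4, -0.2, -0.2]
opening: 0.451
shift [-0.5573  0.1185 -0.025 ] wz -0.01 yaw now 1.27 tilt [-0. -0. -1.] q7 0.25 F [-0.4 -0.2 -0.2] open 0.451 pos [0.5942 0.3317 0.056 ] t 18.75
```

The jaws closed to 40 mm, so nothing is held. I'll look.

Run:
```python
from h import *
from plant import r
s=r.snapshot("scene"); save(s,"scene4"); d=r.snapshot("side"); save(d,"side4")
a=cv2.resize(s["image"][185:325,290:460,::-1],None,fx=2.35,fy=2.35); b=cv2.resize(d["image"][210:350,220:390,::-1],None,fx=2.35,fy=2.35)
cv2.imwrite("pics/c6.png",np.hstack([a,b]))
```

```text
(no output)
```

View pics/c6.png

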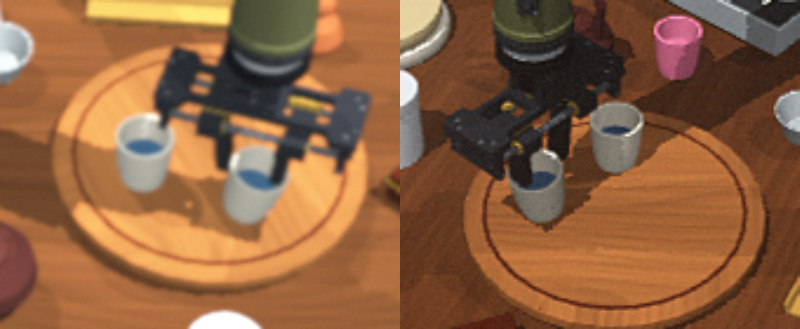

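Run:
```python
from h import *
out=[]
for n,x,y in(("scene4",375,235),("side4",255,265)):
    s=load(n); k=8; im=cv2.resize(s["image"][y:y+55,x:x+50,::-1],None,fx=k,fy=k,interpolation=cv2.INTER_CUBIC)
    P=lambda X:((proj(s,X)-[x,y]+.5)*k-.5).astype(np.int32)
    cv2.polylines(im,[P(circ((.5946,.3304,.085),.029))],True,(0,0,255),1)
    cv2.polylines(im,[P(circ((.5946,.3304,.025),.022))],True,(0,0,255),1)
    for e in(-.02,.02): cv2.circle(im,tuple(map(int,P([.5942+.296*e,.3317+.955*e,.048])[0])),4,(0,255,0),-1)
    out.append(im)
cv2.imwrite("pics/c7.png",np.hstack(out))
```

```text
(no output)
```

View pics/c7.png

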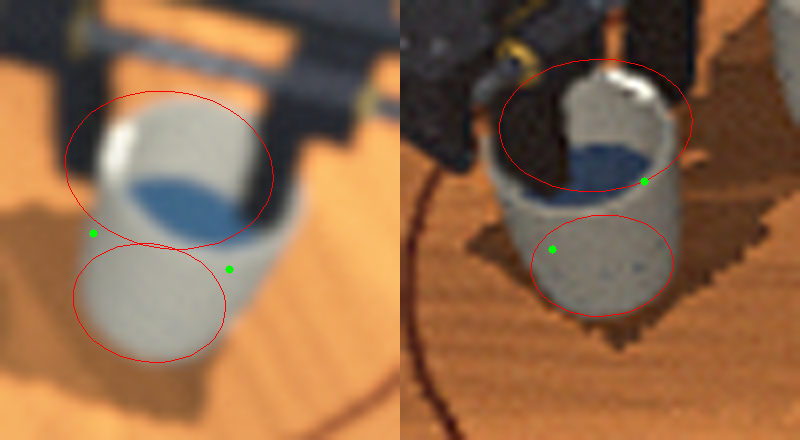

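The cup leans about 8° toward +y and the +y finger seems to be inside it. Probably it was knocked just before the descent. I'll rise straight and slowly to let it settle, then look again.

```bash
python3 -m pendant '[[[0,0,0],[0,0,-0.006],0.45],[[0,0,0],[0,0,-0.012],0.45],[[0,0,0],[0,0,-0.018],0.45],[[0,0,0],[0,0,-0.024],0.45],[[0,0,0],[0,0,-0.032],0.45],[[0,0,0],[0,0,-0.04],0.45],[[0,0,0],[0,0,-0.055],0.45],[[0,0,0],[0,0,-0.075],0.45],[[0,0,0],[0,0,-0.11],0.45],[[0,0,0],[0,0,-0.11],0.8]]'
python3 - <<'E'
from h import *
from plant import r
go(r.get_state(),(.5946,.3304,.18),1.28)
w=wrist(r,"w5"); s=r.snapshot("scene"); save(s,"scene5")
im=w["image"][:,:,::-1].copy()
for p in [(.556,.230),(.5946,.3304)]: cv2.polylines(im,[proj(w,circ((*p,.085),.029)).astype(np.int32)],True,(0,0,255),1)
b=cv2.resize(im[50:450,:],None,fx=.75,fy=.75); a=cv2.resize(s["image"][215:290,325:425,::-1],None,fx=3.2,fy=4,interpolation=cv2.INTER_CUBIC)
cv2.imwrite("pics/c8.png",np.hstack([b,a]))
E
```

```text
clock: 19.85
tool_pos: [0.5969, 0.3345, 0.1723]
eef_rot: [0.805, 0.593, 0.005, -0.0]
contact_force: [-0.2, 0.9, -0.3]
opening: 0.517
shift [-0.0046 -0.001  -0.0077] wz -0.01 yaw now 1.27 tilt [ 0.008  0.006 -1.   ] q7 0.31 F [-0.2  0.9 -0.3] open 0.517 pos [0.5969 0.3345 0.1723] t 19.85
```

View pics/c8.png

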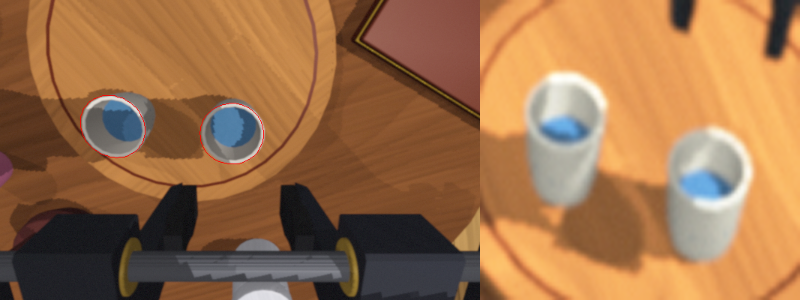

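Cup C is upright again and back at its place (crop (710,195), overlay on the rim), so the first grip apparently slipped past the wall. I'll retry with a slightly different jaw yaw, a gentler stepped close and a limited closing target.

```bash
python3 -m pendant '[[[0,0,0.1],[0,0,0],0.88],[[0,0,0.17],[0,0,0],0.88],[[0,0,0.17],[0,0,0],0.88],[[0,0,0.17],[0,0,0],0.88]]'
python3 - <<'E'
from h import *
from plant import r
go(r.get_state(),(.5946,.3304,.056))
w=wrist(r,"w6")
# measure rim: bright white ring near the expected projection
c=proj(w,[.5946,.3304,.085])[0]; print("expected px",c)
g=w["image"].astype(int); m=((g.min(2)>150)&(g.max(2)-g.min(2)<40)).astype(np.uint8)
x0,y0=(c-45).astype(int); sub=m[y0:y0+90,x0:x0+90]
cs,_=cv2.findContours(sub,cv2.RETR_EXTERNAL,cv2.CHAIN_APPROX_NONE); k=max(cs,key=len); h=cv2.convexHull(k)
e=cv2.fitEllipse(h); p=np.array(e[0])+[x0,y0]; print(p,e[1],unproj(w,p,.085))
E
```

```text
clock: 20.35
tool_pos: [0.594, 0.3314, 0.1655]
eef_rot: [0.852, 0.523, -0.001, 0.0]
contact_force: [0.3, -0.3, 0.1]
opening: 0.875
shift [-0.0007  0.001   0.1095] wz 0 yaw now 1.102 tilt [-0.001 -0.001 -1.   ] q7 0.17 F [ 0.3 -0.3  0.1] open 0.875 pos [0.594  0.3314 0.1655] t 20.35
expected px [316.02217566 236.3263133 ]
[317.31381989 233.55199432] (80.78067779541016, 84.78887176513672) [0.59325378 0.33205328 0.085     ]
```

```bash
python3 -m pendant '[[[0,0,0],[0,0,0.03],0.88],[[0,0,0],[0,0,0.06],0.88],[[0,0,0],[0,0,0.085],0.88],[[0,0,0],[0,0,0.1],0.88],[[0,0,0],[0,0,0.108],0.88],[[0,0,0],[0,0,0.108],0.88],[[0,0,0],[0,0,0.108],0.88]]'
python3 -m pendant '[[[0,0,0],[0,0,0],0.78],[[0,0,0],[0,0,0],0.74],[[0,0,0],[0,0,0],0.7],[[0,0,0],[0,0,0],0.67],[[0,0,0],[0,0,0],0.64],[[0,0,0],[0,0,0],0.6],[[0,0,0],[0,0,0],0.58],[[0,0,0],[0,0,0],0.56],[[0,0,0],[0,0,0],0.56]]' 12
python3 - <<'E'
from h import *
from plant import r
go(r.get_state(),(.5424,-.2357,.081),1.28)
E
```

```text
clock: 21.1
tool_pos: [0.5951, 0.3325, 0.0593]
eef_rot: [0.853, 0.523, 0.001, -0.0]
contact_force: [0.5, -0.3, 0.2]
opening: 0.883
clock: 22.0
tool_pos: [0.5945, 0.3316, 0.0588]
eef_rot: [0.853, 0.523, 0.0, 0.0]
contact_force: [-1.5, -1.8, 4.9]
opening: 0.56
shift [-0.5292  0.211  -0.0222] wz -0.18 yaw now 1.1 tilt [ 0. -0. -1.] q7 0.11 F [-1.5 -1.8  4.9] open 0.56 pos [0.5945 0.3316 0.0588] t 22.0
```

```bash
python3 -m pendant '[[[0,0,0],[0,0,0],0.54],[[0,0,0],[0,0,0],0.52],[[0,0,0],[0,0,0],0.52]]'
python3 - <<'E'
from h import *
from plant import r
s=r.snapshot("scene"); d=r.snapshot("side"); save(s,"scene6"); save(d,"side6")
out=[]
for s,x,y in((s,375,235),(d,255,265)):
    k=8; im=cv2.resize(s["image"][y:y+55,x:x+50,::-1],None,fx=k,fy=k,interpolation=cv2.INTER_CUBIC)
    P=lambda X:((proj(s,X)-[x,y]+.5)*k-.5).astype(np.int32)
    cv2.polylines(im,[P(circ((.594,.3315,.085),.029))],True,(0,0,255),1)
    cv2.polylines(im,[P(circ((.594,.3315,.025),.022))],True,(0,0,255),1)
    out.append(im)
cv2.imwrite("pics/c9.png",np.hstack(out))
E
```

```text
clock: 22.3
tool_pos: [0.5949, 0.3321, 0.0589]
eef_rot: [0.853, 0.523, 0.001, 0.0]
contact_force: [-1.1, -0.4, 6.1]
opening: 0.522
```

View pics/c9.png

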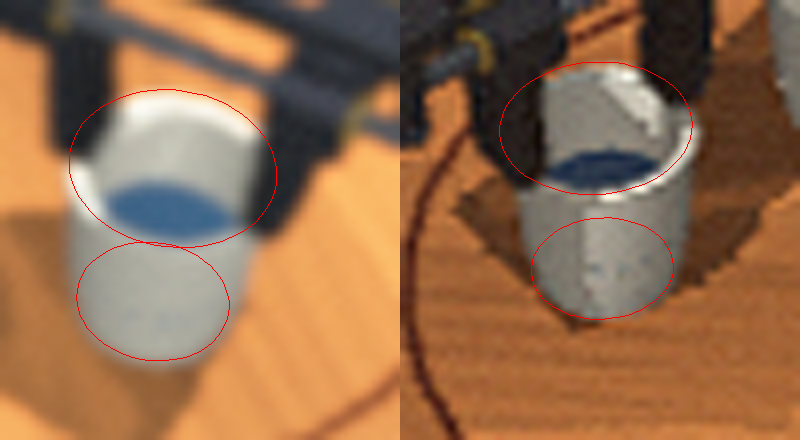

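In the crop both fingers are outside the cup at (85,90) and (280,150), but they cut into its thin wall, with the rim leaning slightly. So the wall gives way under 12 N at this contact. I'll open, go a bit lower and try a light grip.

```bash
python3 -m pendant '[[[0,0,0],[0,0,0],0.6],[[0,0,0],[0,0,0],0.7],[[0,0,0],[0,0,0],0.8],[[0,0,0],[0,0,0.002],0.8],[[0,0,0],[0,0,0.006],0.8],[[0,0,0],[0,0,0.006],0.8]]'
python3 -m pendant '[[[0,0,0],[0,0,0],0.76],[[0,0,0],[0,0,0],0.72],[[0,0,0],[0,0,0],0.68],[[0,0,0],[0,0,0],0.64]]' 4
python3 -m pendant '[[[0,0,0],[0,0,0],0.6],[[0,0,0],[0,0,0],0.58],[[0,0,0],[0,0,0],0.56],[[0,0,0],[0,0,0],0.54]]'
python3 -m pendant '[[[0,0,0],[0,0,0],0.5],[[0,0,0],[0,0,0],0.5],[[0,0,0],[0,0,0],0.5]]'
```

```text
clock: 23.0
tool_pos: [0.5944, 0.33, 0.0538]
eef_rot: [0.853, 0.522, -0.001, 0.001]
contact_force: [-2.6, -3.7, 9.5]
opening: 0.8
clock: 23.4
tool_pos: [0.5943, 0.3296, 0.0527]
eef_rot: [0.853, 0.522, -0.001, 0.002]
contact_force: [-1.1, -3.9, 6.6]
opening: 0.643
clock: 23.8
tool_pos: [0.5948, 0.3314, 0.0525]
eef_rot: [0.853, 0.523, 0.0, 0.0]
contact_force: [-0.0, -0.3, 5.8]
opening: 0.543
clock: 24.1
tool_pos: [0.5941, 0.3317, 0.0518]
eef_rot: [0.852, 0.523, -0.0, 0.0]
contact_force: [0.7, -0.7, 1.3]
opening: 0.506
```

```bash
python3 - <<'E'
from h import *
from plant import r
wrist(r,"w7"); save(r.snapshot("side"),"side7")
E
python3 -m pendant '[[[0,0,0],[0,0,-0.01],0.5],[[0,0,0],[0,0,-0.02],0.5],[[0,0,0],[0,0,-0.03],0.5],[[0,0,0],[0,0,-0.04],0.5],[[0,0,0],[0,0,-0.06],0.5],[[0,0,0],[0,0,-0.08],0.5],[[0,0,0],[0,0,-0.1],0.5],[[0,0,0],[0,0,-0.125],0.5],[[0,0,0],[0,0,-0.125],0.85],[[0,0,0],[0,0,-0.125],0.85]]'
python3 - <<'E'
from h import *
from plant import r
w=wrist(r,"w8"); a=load("w7"); d=load("side7"); s=r.snapshot("side"); save(s,"side8")
f=lambda i,x,y,ww,hh,W,H: cv2.resize(i["image"][y:y+hh,x:x+ww,::-1],(W,H),interpolation=cv2.INTER_CUBIC)
cv2.imwrite("pics/c10.png",np.vstack([np.hstack([f(a,0,0,640,480,400,300),f(w,0,0,640,480,400,300)]),np.hstack([f(d,240,240,100,75,400,300),f(s,240,240,100,75,400,300)])]))
go(r.get_state(),(.594,.3315,.056))
E
```

```text
clock: 25.2
tool_pos: [0.5946, 0.3319, 0.178]
eef_rot: [0.853, 0.523, 0.001, 0.0]
contact_force: [-0.3, 0.7, -0.7]
opening: 0.655
shift [0.0003 0.     0.1203] wz 0 yaw now 1.1 tilt [-0.001 -0.001 -1.   ] q7 0.18 F [ 0.   0.3 -0.6] open 0.751 pos [0.5939 0.3312 0.1763] t 25.3
```

View pics/c10.png

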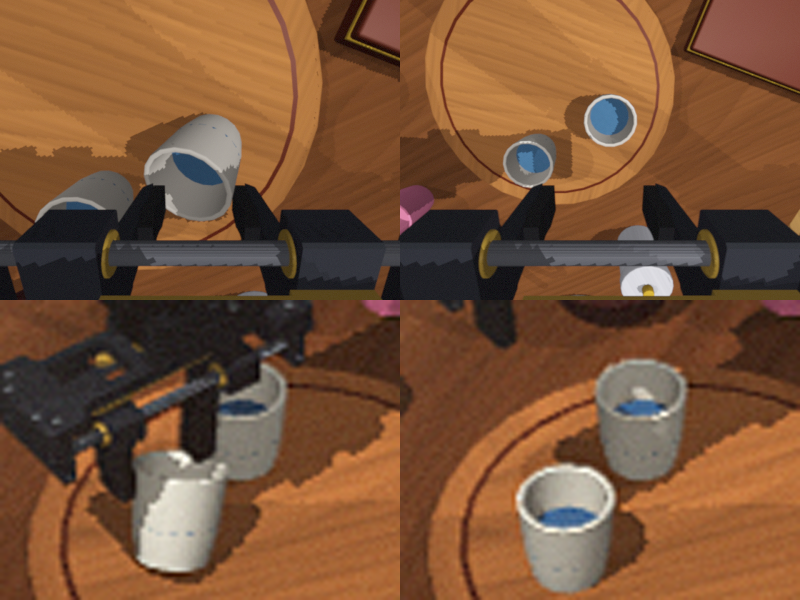

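Run:
```python
from h import *
from plant import r
w=load("w8"); T=np.linalg.inv(w["T_tool_cam"])
for z in(-.02,-.01,0,.008,.02):
    for y in(-.009,.009):
        p=T@[.033,y,z,1]; q=w["mtx"]@p[:3]; print(z,y,(q[:2]/q[2]).round(1))
g=cv2.cvtColor(w["image"],cv2.COLOR_RGB2GRAY)
for x in(395,405,415,420,425): 
    c=g[250:340,x]; print(x,"first dark row",250+int(np.argmax(c<45)))
# cups now
m=w["image"].astype(int); m=((m.min(2)>120)&(m.max(2)-m.min(2)<45)).astype(np.uint8)
cs,_=cv2.findContours(m[:320],cv2.RETR_EXTERNAL,cv2.CHAIN_APPROX_NONE)
for k in cs:
    if len(k)>80:
        h=cv2.convexHull(k); e=cv2.fitEllipse(h); print(np.round(e[0]),np.round(e[1]),unproj(w,e[0],.085).round(4))
```

```text
-0.02 -0.009 [394.2 286.1]
-0.02 0.009 [391.7 323.8]
-0.01 -0.009 [390.1 276.6]
-0.01 0.009 [387.9 312.6]
0 -0.009 [386.5 268.1]
0 0.009 [384.5 302.6]
0.008 -0.009 [383.8 261.9]
0.008 0.009 [382.  295.2]
0.02 -0.009 [380.2 253.4]
0.02 0.009 [378.5 285.2]
395 first dark row 297
405 first dark row 297
415 first dark row 296
420 first dark row 298
425 first dark row 301
[205. 262.] [73. 81.] [0.5798 0.249  0.085 ]
[336. 193.] [83. 85.] [0.5774 0.3557 0.085 ]
```

The wrist fit gives C at (0.577,0.356) and A at (0.580,0.249). The turntable turned about 25°, and the 107 mm spacing is kept. All views put the visible fingertips about 20 mm higher than I assumed, so I only pinched the rim. I'll grasp deeper, at TCP z 0.037, which clears the board on either reading.

Run:
```python
from h import *
from plant import r
go(r.get_state(),(.5774,.3557,.037))
go(r.get_state(),(.5774,.3557,.037),1.28)
```

```text
shift [ 0.0144 -0.0258  0.1393] wz 0 yaw now 1.1 tilt [-0.001 -0.001 -1.   ] q7 0.18 F [ 0.   0.3 -0.6] open 0.751 pos [0.5939 0.3312 0.1763] t 25.3
shift [ 0.0144 -0.0258  0.1393] wz -0.18 yaw now 1.1 tilt [-0.001 -0.001 -1.   ] q7 0.18 F [ 0.   0.3 -0.6] open 0.751 pos [0.5939 0.3312 0.1763] t 25.3
```

```bash
python3 -m pendant '[[[0,0,-0.1],[0.0144,-0.0258,0],0.9],[[0,0,-0.18],[0.0144,-0.0258,0.02],0.9],[[0,0,-0.18],[0.0144,-0.0258,0.05],0.9],[[0,0,-0.18],[0.0144,-0.0258,0.07],0.9],[[0,0,-0.18],[0.0144,-0.0258,0.07],0.9],[[0,0,-0.18],[0.0144,-0.0258,0.07],0.9]]'
python3 - <<'E'
from h import *
from plant import r
w=wrist(r,"w9"); go(r.get_state(),(.5774,.3557,.037))
m=w["image"].astype(int); m=((m.min(2)>120)&(m.max(2)-m.min(2)<45)).astype(np.uint8)
cs,_=cv2.findContours(m[:290],cv2.RETR_EXTERNAL,cv2.CHAIN_APPROX_NONE)
for k in cs:
    if len(k)>80:
        e=cv2.fitEllipse(cv2.convexHull(k)); print(np.round(e[0]),np.round(e[1]),unproj(w,e[0],.085).round(4))
E
python3 -m pendant '[[[0,0,0],[0,0,0.02],0.9],[[0,0,0],[0,0,0.04],0.9],[[0,0,0],[0,0,0.055],0.9],[[0,0,0],[0,0,0.065],0.9],[[0,0,0],[0,0,0.069],0.9],[[0,0,0],[0,0,0.069],0.9]]'
```

```text
clock: 25.9
tool_pos: [0.5776, 0.3563, 0.1067]
eef_rot: [0.802, 0.597, -0.001, -0.0]
contact_force: [-0.2, -0.3, 0.5]
opening: 0.897
shift [-0.0013 -0.0005  0.0707] wz 0 yaw now 1.28 tilt [ 0.     0.001 -1.   ] q7 0.24 F [-0.1 -0.1  1.5] open 0.901 pos [0.5782 0.3568 0.1077] t 25.95
[137. 343.] [113. 139.] [0.5921 0.2456 0.085 ]
[316. 268.] [ 99. 107.] [0.5773 0.3556 0.085 ]
clock: 26.55
tool_pos: [0.578, 0.3565, 0.0382]
eef_rot: [0.802, 0.597, 0.0, -0.0]
contact_force: [0.1, -0.9, -0.4]
opening: 0.901
```

```bash
python3 -m pendant '[[[0,0,0],[0,0,0],0.8],[[0,0,0],[0,0,0],0.72],[[0,0,0],[0,0,0],0.66],[[0,0,0],[0,0,0],0.6],[[0,0,0],[0,0,0],0.55],[[0,0,0],[0,0,0],0.5],[[0,0,0],[0,0,0],0.45],[[0,0,0],[0,0,0],0.45]]' 12
python3 -m pendant '[[[0,0,0],[0,0,-0.005],0.45],[[0,0,0],[0,0,-0.015],0.45],[[0,0,0],[0,0,-0.03],0.45],[[0,0,0],[0,0,-0.03],0.45]]'
python3 - <<'E'
from h import *
from plant import r
go(r.get_state(),(.5424,-.2357,.0635),1.28); wrist(r,"w10"); save(r.snapshot("side"),"side10")
E
```

```text
clock: 27.35
tool_pos: [0.5782, 0.3563, 0.0387]
eef_rot: [0.802, 0.597, 0.0, 0.0]
contact_force: [-1.2, -2.5, 5.5]
opening: 0.636
clock: 27.75
tool_pos: [0.5793, 0.358, 0.0711]
eef_rot: [0.802, 0.597, 0.002, -0.0]
contact_force: [0.6, 0.6, -0.7]
opening: 0.637
shift [-0.5794  0.1349  0.0076] wz -0.0 yaw now 1.28 tilt [ 0.004  0.003 -1.   ] q7 0.22 F [ 0.6  0.6 -0.7] open 0.637 pos [0.5793 0.358  0.0711] t 27.75
```

```bash
python3 -m pendant '[[[0,0,0],[0,0,-0.03],0.45],[[0,0,0],[0,0,-0.07],0.45],[[0,0,0],[-0.02,0.005,-0.07],0.45],[[0,0,0],[-0.05,0.012,-0.07],0.45],[[0,0,0],[-0.09,0.021,-0.07],0.45],[[0,0,0],[-0.13,0.03,-0.07],0.45],[[0,0,0],[-0.17,0.04,-0.07],0.45],[[0,0,0],[-0.21,0.049,-0.07],0.45],[[0,0,0],[-0.25,0.058,-0.07],0.45],[[0,0,0],[-0.29,0.067,-0.07],0.45]]'
python3 -m pendant '[[[0,0,0],[-0.04,0.009,0],0.45],[[0,0,0],[-0.08,0.019,0],0.45],[[0,0,0],[-0.12,0.028,0],0.45],[[0,0,0],[-0.16,0.037,0],0.45],[[0,0,0],[-0.2,0.047,0],0.45],[[0,0,0],[-0.24,0.056,0],0.45],[[0,0,0],[-0.265,0.062,0],0.45],[[0,0,0],[-0.28,0.065,0],0.45],[[0,0,0],[-0.285,0.066,0],0.45],[[0,0,0],[-0.285,0.066,0],0.45]]'
python3 - <<'E'
from h import *
from plant import r
go(r.get_state(),(.5424,-.2357,.0637),1.28)
E
```

```text
clock: 28.85
tool_pos: [0.5585, 0.0576, 0.138]
eef_rot: [0.802, 0.597, -0.0, -0.0]
contact_force: [0.6, -0.3, -1.2]
opening: 0.636
clock: 29.85
tool_pos: [0.5406, -0.2318, 0.1381]
eef_rot: [0.802, 0.597, 0.0, -0.0]
contact_force: [0.6, 0.2, -1.1]
opening: 0.632
shift [-0.0032  0.0028  0.0744] wz 0.0 yaw now 1.28 tilt [ 0.     0.001 -1.   ] q7 1.05 F [ 0.6  0.2 -1.1] open 0.632 pos [ 0.5406 -0.2318  0.1381] t 29.85
```

```bash
python3 -m pendant '[[[0,0,0],[-0.003,0.0025,0.02],0.45],[[0,0,0],[-0.003,0.0025,0.04],0.45],[[0,0,0],[-0.003,0.0025,0.055],0.45],[[0,0,0],[-0.003,0.0025,0.065],0.45],[[0,0,0],[-0.003,0.0025,0.069],0.45],[[0,0,0],[-0.003,0.0025,0.07],0.45],[[0,0,0],[-0.003,0.0025,0.071],0.45],[[0,0,0],[-0.003,0.0025,0.072],0.45],[[0,0,0],[-0.003,0.0025,0.073],0.45],[[0,0,0],[-0.003,0.0025,0.073],0.45]]'
python3 -m pendant '[[[0,0,0],[0,0,0.0005],0.45],[[0,0,0],[0,0,0.001],0.45],[[0,0,0],[0,0,0.001],0.45]]'
```

```text
clock: 30.85
tool_pos: [0.5421, -0.2363, 0.0654]
eef_rot: [0.802, 0.597, 0.0, 0.0]
contact_force: [-0.2, 0.2, -0.8]
opening: 0.637
clock: 31.15
tool_pos: [0.542, -0.2362, 0.0642]
eef_rot: [0.802, 0.597, 0.0, -0.0]
contact_force: [0.1, -0.2, -1.1]
opening: 0.632
```

```bash
python3 -m pendant '[[[0,0,0],[0,0,0.0007],0.45],[[0,0,0],[0,0,0.0014],0.45],[[0,0,0],[0,0,0.0014],0.45]]'
```

```text
clock: 31.45
tool_pos: [0.5426, -0.2365, 0.0636]
eef_rot: [0.802, 0.597, 0.0, 0.001]
contact_force: [-1.3, -0.6, 4.3]
opening: 0.637
```

```bash
python3 -m pendant '[[[0,0,0],[0,0,0],0.85],[[0,0,0],[0,0,0],0.85],[[0,0,0],[0,0,0],0.85],[[0,0,0],[0,0,-0.02],0.85],[[0,0,0],[0,0,-0.06],0.85],[[0,0,0],[0,0,-0.1],0.85],[[0,0,0],[0,0,-0.11],0.85]]'
python3 - <<'E'
from h import *
from plant import r
go(r.get_state(),(.5798,.249,.17),1.28)
E
```

```text
clock: 32.15
tool_pos: [0.5447, -0.2362, 0.1769]
eef_rot: [0.802, 0.597, 0.002, 0.003]
contact_force: [0.1, -0.1, 0.2]
opening: 0.85
shift [ 0.4749 -0.1055  0.0069] wz -0.0 yaw now 1.28 tilt [ 0.007 -0.001 -1.   ] q7 1.1 F [ 0.1 -0.1  0.2] open 0.85 pos [ 0.5447 -0.2362  0.1769] t 32.15
```

```bash
python3 -m pendant '[[[0,0,0],[0.04,-0.009,0],0.9],[[0,0,0],[0.085,-0.019,0],0.9],[[0,0,0],[0.13,-0.029,0],0.9],[[0,0,0],[0.175,-0.039,0],0.9],[[0,0,0],[0.22,-0.049,0],0.9],[[0,0,0],[0.265,-0.059,0],0.9],[[0,0,0],[0.31,-0.069,0],0.9],[[0,0,0],[0.355,-0.079,0],0.9],[[0,0,0],[0.4,-0.089,0],0.9],[[0,0,0],[0.44,-0.098,0],0.9]]'
python3 -m pendant '[[[0,0,0],[0.034,-0.007,0],0.9],[[0,0,0],[0.034,-0.007,0],0.9],[[0,0,0],[0.034,-0.007,0.03],0.9],[[0,0,0],[0.034,-0.007,0.06],0.9],[[0,0,0],[0.034,-0.007,0.06],0.9],[[0,0,0],[0.034,-0.007,0.06],0.9]]'
cat >> h.py <<'E'
def rims(w,z=.085,b=290):
    m=w["image"].astype(int); m=((m.min(2)>120)&(m.max(2)-m.min(2)<45)).astype(np.uint8)
    cs,_=cv2.findContours(m[:b],cv2.RETR_EXTERNAL,cv2.CHAIN_APPROX_NONE)
    for k in cs:
        if len(k)>80:
            e=cv2.fitEllipse(cv2.convexHull(k)); print(np.round(e[0]),np.round(e[1]),unproj(w,e[0],z).round(4))
E
python3 - <<'E'
from h import *
from plant import r
w=wrist(r,"w11"); go(r.get_state(),(.5798,.249,.037),1.28); rims(w)
E
```

```text
clock: 33.15
tool_pos: [0.5736, 0.2159, 0.172]
eef_rot: [0.802, 0.598, -0.0, -0.0]
contact_force: [0.6, -0.2, -0.7]
opening: 0.9
clock: 33.75
tool_pos: [0.5771, 0.2472, 0.1125]
eef_rot: [0.802, 0.597, -0.001, 0.0]
contact_force: [0.4, -0.0, -0.4]
opening: 0.898
shift [0.0016 0.0016 0.0766] wz -0.001 yaw now 1.279 tilt [ 0.001  0.    -1.   ] q7 0.31 F [0.1 0.6 0.7] open 0.896 pos [0.5778 0.2479 0.1136] t 33.8
[322. 267.] [ 95. 106.] [0.5794 0.2493 0.085 ]
```

```bash
python3 -m pendant '[[[0,0,0],[0.0015,0.001,0.02],0.9],[[0,0,0],[0.0015,0.001,0.045],0.9],[[0,0,0],[0.0015,0.001,0.06],0.9],[[0,0,0],[0.0015,0.001,0.07],0.9],[[0,0,0],[0.0015,0.001,0.075],0.9],[[0,0,0],[0.0015,0.001,0.075],0.9]]'
python3 -m pendant '[[[0,0,0],[0,0,0],0.8],[[0,0,0],[0,0,0],0.72],[[0,0,0],[0,0,0],0.66],[[0,0,0],[0,0,0],0.6],[[0,0,0],[0,0,0],0.55],[[0,0,0],[0,0,0],0.5],[[0,0,0],[0,0,0],0.45],[[0,0,0],[0,0,0],0.45]]' 12
python3 -m pendant '[[[0,0,0],[0,0,-0.01],0.45],[[0,0,0],[0,0,-0.03],0.45],[[0,0,0],[0,0,-0.06],0.45],[[0,0,0],[0,0,-0.1],0.45],[[0,0,0],[0,0,-0.1],0.45]]'
python3 - <<'E'
from h import *
from plant import r
go(r.get_state(),(.5726,-.135,.0637),1.28)
E
```

```text
clock: 34.4
tool_pos: [0.5789, 0.2493, 0.0379]
eef_rot: [0.802, 0.597, 0.0, 0.0]
contact_force: [0.3, -0.6, 0.2]
opening: 0.899
clock: 35.2
tool_pos: [0.5791, 0.2492, 0.0383]
eef_rot: [0.802, 0.597, 0.0, 0.0]
contact_force: [-0.6, -0.8, 6.1]
opening: 0.63
clock: 35.7
tool_pos: [0.5815, 0.2517, 0.1432]
eef_rot: [0.802, 0.597, 0.005, 0.0]
contact_force: [1.1, 0.5, -0.9]
opening: 0.632
shift [-0.373   0.1025  0.0795] wz -0.0 yaw now 1.28 tilt [ 0.008  0.006 -1.   ] q7 0.33 F [ 1.1  0.5 -0.9] open 0.632 pos [0.5815 0.2517 0.1432] t 35.7
```

```bash
python3 -m pendant '[[[0,0,0],[-0.025,0.007,0],0.45],[[0,0,0],[-0.065,0.018,0],0.45],[[0,0,0],[-0.11,0.031,0],0.45],[[0,0,0],[-0.155,0.044,0],0.45],[[0,0,0],[-0.2,0.056,0],0.45],[[0,0,0],[-0.245,0.069,0],0.45],[[0,0,0],[-0.29,0.081,0],0.45],[[0,0,0],[-0.33,0.093,0],0.45],[[0,0,0],[-0.36,0.101,0],0.45],[[0,0,0],[-0.37,0.104,0],0.45]]'
python3 -m pendant '[[[0,0,0],[0,0,0],0.45],[[0,0,0],[0,0,0.02],0.45],[[0,0,0],[0,0,0.045],0.45],[[0,0,0],[0,0,0.06],0.45],[[0,0,0],[0,0,0.068],0.45],[[0,0,0],[0,0,0.07],0.45],[[0,0,0],[0,0,0.07],0.45]]'
python3 - <<'E'
from h import *
from plant import r
go(r.get_state(),(.5726,-.135,.0637),1.28)
E
```

```text
clock: 36.7
tool_pos: [0.5709, -0.1404, 0.1368]
eef_rot: [0.804, 0.595, -0.002, 0.0]
contact_force: [-0.0, -0.8, -1.2]
opening: 0.629
clock: 37.4
tool_pos: [0.5727, -0.1344, 0.0681]
eef_rot: [0.802, 0.598, 0.0, 0.0]
contact_force: [-0.3, -0.1, -1.6]
opening: 0.636
shift [-0.0007  0.0001  0.0044] wz 0.001 yaw now 1.281 tilt [ 0.001  0.    -1.   ] q7 0.81 F [-0.3 -0.1 -1.6] open 0.636 pos [ 0.5727 -0.1344  0.0681] t 37.4
```

```bash
python3 -m pendant '[[[0,0,0],[0,0,0.001],0.45],[[0,0,0],[0,0,0.002],0.45],[[0,0,0],[0,0,0.003],0.45],[[0,0,0],[0,0,0.0037],0.45],[[0,0,0],[0,0,0.0044],0.45],[[0,0,0],[0,0,0.005],0.45],[[0,0,0],[0,0,0.005],0.45]]'
```

```text
clock: 38.1
tool_pos: [0.5725, -0.1353, 0.0633]
eef_rot: [0.802, 0.597, 0.0, 0.0]
contact_force: [-0.8, -1.2, 3.7]
opening: 0.634
```

```bash
python3 -m pendant '[[[0,0,0],[0,0,0],0.85],[[0,0,0],[0,0,0],0.85],[[0,0,0],[0,0,0],0.85],[[0,0,0],[0,0,-0.02],0.85],[[0,0,0],[0,0,-0.06],0.85],[[0,0,0],[0,0,-0.1],0.85],[[0,0,0],[0,0,-0.14],0.85],[[0,0,0],[0,0,-0.18],0.85],[[0,0,0],[0,0,-0.2],0.85],[[0,0,0],[0,0,-0.2],0.6]]'
python3 - <<'E'
from h import *
from plant import r
go(r.get_state(),(.69,.082,.26),1.45)
E
```

```text
clock: 39.1
tool_pos: [0.5743, -0.1348, 0.266]
eef_rot: [0.802, 0.597, 0.002, 0.002]
contact_force: [-0.4, -0.1, 0.2]
opening: 0.784
shift [0.2409 0.0486 0.006 ] wz -0.17 yaw now 1.28 tilt [ 0.006 -0.001 -1.   ] q7 1.0 F [-0.4 -0.1  0.2] open 0.784 pos [ 0.5743 -0.1348  0.266 ] t 39.1
```

```bash
python3 -m pendant '[[[0,0,-0.08],[0.04,0.008,0],0.6],[[0,0,-0.17],[0.085,0.017,0],0.6],[[0,0,-0.17],[0.13,0.026,0],0.6],[[0,0,-0.17],[0.175,0.035,0],0.6],[[0,0,-0.17],[0.215,0.043,0],0.6],[[0,0,-0.17],[0.24,0.0486,0],0.6],[[0,0,-0.17],[0.24,0.0486,0],0.6],[[0,0,-0.17],[0.24,0.0486,0],0.6]]'
python3 - <<'E'
from h import *
from plant import r
w=wrist(r,"w12"); go(r.get_state(),(.69,.082,.142),1.45); s=r.snapshot("scene"); save(s,"scene7")
im=w["image"][:,:,::-1].copy()
P=proj(w,[[.667,.085,.148],[.715,.079,.148],[.757,.0707,.06]]).astype(int); print(P)
for p in P: cv2.circle(im,tuple(map(int,p)),3,(0,0,255),-1)
cv2.imwrite("pics/c11.png",np.hstack([cv2.resize(im,(440,330)),cv2.resize(s["image"][185:330,50:250,::-1],(360,330),interpolation=cv2.INTER_CUBIC)]))
E
```

```text
clock: 39.9
tool_pos: [0.687, 0.0808, 0.2609]
eef_rot: [0.748, 0.664, -0.001, -0.0]
contact_force: [-0.4, 0.6, 0.3]
opening: 0.602
shift [0.0029 0.0026 0.1193] wz -0.001 yaw now 1.449 tilt [-0.002 -0.002 -1.   ] q7 0.89 F [-0.3 -0.2 -0.7] open 0.598 pos [0.687  0.0794 0.2613] t 39.95
[[320 195]
 [319 257]
 [316 266]]
```

View pics/c11.png

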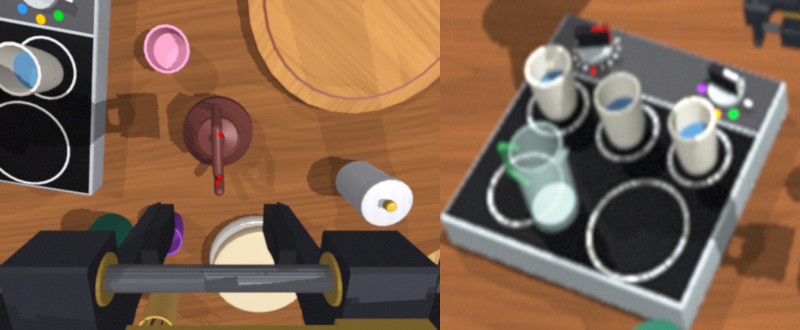

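In the right crop, all three cups stand in their rings, but the pitcher has been knocked aside: its foot is at (553,207), off its ring. The left wrist view shows the teapot bar at (218,105–190), on my overlay. I'll re-place the pitcher first.

Run:
```python
from h import *
from plant import r
s=load("scene7")
print("foot",unproj(s,(112.8,276),.05),"rim",unproj(s,(103.3,250),.145))
i=s["image"].astype(int); m=(i[...,1]-np.maximum(i[...,0],i[...,2])>25); m[:,140:]=0; m[300:]=0
p=np.argwhere(m)[:,::-1]; print(len(p),p.mean(0),p.min(0),p.max(0),unproj(s,p.mean(0),.105))
go(r.get_state(),(.60,-.32,.26),-.31)
```

```text
foot [ 0.64629656 -0.3076568   0.05      ] rim [ 0.65000523 -0.30252171  0.145     ]
115 [ 91.40869565 239.37391304] [82  0] [138 265] [ 0.58574965 -0.35783101  0.105     ]
shift [-0.4064 -0.0378  0.0018] wz 1.758 yaw now 1.448 tilt [-0.002 -0.002 -1.   ] q7 0.89 F [-0.8 -0.5  0.2] open 0.6 pos [0.6872 0.0788 0.2618] t 40.0
```

Run:
```python
from h import *
from plant import r
s=load("scene7")
i=s["image"].astype(int); m=(i[...,1]-np.maximum(i[...,0],i[...,2])>15); m[:, :75]=0; m[:,125:]=0; m[:225]=0;m[290:]=0
p=np.argwhere(m)[:,::-1]; print(len(p),p.min(0),p.max(0))
# fit handle yaw: project handle outline (outer bar at 54 mm, z 26..84, arms) for axis (.648,-.305), compare
best=[]
for t in np.linspace(-np.pi,np.pi,73):
  for c in [(.648,-.305),(.646,-.308),(.65,-.302)]:
    d=np.array([np.cos(t),np.sin(t)]); L=[(x,z) for z in np.linspace(.03,.08,12) for x in [.054]]+[(x,z) for x in np.linspace(.034,.054,6) for z in(.03,.08)]
    Q=proj(s,[[*(np.array(c)+d*x),.05+z] for x,z in L]); 
    D=np.linalg.norm(Q[:,None]-p[None],axis=2); best.append((D.min(1).mean()+D.min(0).mean(),t,c))
for b in sorted(best)[:4]: print(b)
```

```text
150 [ 81 247] [100 266]
(np.float64(1.7820023964162925), np.float64(-1.9198621771937625), (0.648, -0.305))
(np.float64(1.8617248868401324), np.float64(-1.832595714594046), (0.65, -0.302))
(np.float64(1.8711187061411743), np.float64(-1.832595714594046), (0.648, -0.305))
(np.float64(1.9004211425647464), np.float64(-1.9198621771937625), (0.65, -0.302))
```

```bash
python3 -m pendant '[[[0,0,0.14],[-0.03,0,0],0.9],[[0,0,0.28],[-0.07,0,0],0.9],[[0,0,0.42],[-0.11,0.001,0],0.9],[[0,0,0.56],[-0.15,0.002,0],0.9],[[0,0,0.7],[-0.19,0.003,0],0.9],[[0,0,0.84],[-0.23,0.004,0],0.9],[[0,0,0.98],[-0.27,0.005,0],0.9],[[0,0,1.12],[-0.31,0.006,0],0.9],[[0,0,1.26],[-0.35,0.007,0],0.9],[[0,0,1.4],[-0.386,0.008,0],0.9]]'
python3 -m pendant '[[[0,0,0.14],[0,0,0],0.95],[[0,0,0.28],[0,0,0],0.95],[[0,0,0.36],[0,0,0.02],0.95],[[0,0,0.36],[0,0,0.04],0.95],[[0,0,0.36],[0,0,0.04],0.95],[[0,0,0.36],[0,0,0.04],0.95]]'
python3 - <<'E'
from h import *
from plant import r
w=wrist(r,"w13"); go(r.get_state(),(.648,-.305,.09),-.31)
im=w["image"][:,:,::-1].copy()
for c,z,rr in(((.648,-.305),.145,.031),((.648,-.305),.05,.029),((.6232,-.3488),.05,.045),((.6706,-.1956),.05,.06)): cv2.polylines(im,[proj(w,circ((*c,z),rr)).astype(np.int32)],True,(0,0,255),1)
cv2.imwrite("pics/c12.png",im)
E
```

```text
clock: 41.0
tool_pos: [0.6469, -0.3077, 0.2629]
eef_rot: [1.0, 0.02, -0.0, 0.001]
contact_force: [-0.1, 0.4, -0.6]
opening: 0.897
clock: 41.6
tool_pos: [0.6482, -0.3045, 0.223]
eef_rot: [0.988, -0.155, -0.0, 0.0]
contact_force: [0.3, -0.3, 0.1]
opening: 0.95
shift [-0.0007  0.0009  0.1338] wz -0.001 yaw now -0.311 tilt [ 0.001 -0.001 -1.   ] q7 -0.09 F [0.7 1.  0. ] open 0.951 pos [ 0.649  -0.3044  0.2238] t 41.65
```

View pics/c12.png

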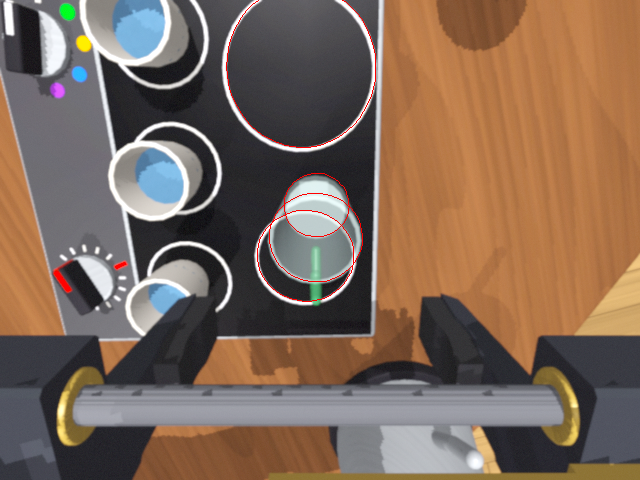

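The wrist view confirms the pitcher at (0.648,−0.305): the overlays sit on its rim (315,240) and foot (316,205), and its ring is at (305,256). The teapot ring overlay is exact.

```bash
python3 -m pendant '[[[0,0,0],[-0.001,0,0.03],0.95],[[0,0,0],[-0.001,0,0.06],0.95],[[0,0,0],[-0.001,0,0.09],0.95],[[0,0,0],[-0.001,0,0.11],0.95],[[0,0,0],[-0.001,0,0.12],0.95],[[0,0,0],[-0.001,0,0.126],0.95],[[0,0,0],[-0.001,0,0.126],0.95]]'
python3 -m pendant '[[[0,0,0],[0,0,0],0.85],[[0,0,0],[0,0,0],0.78],[[0,0,0],[0,0,0],0.72],[[0,0,0],[0,0,0],0.66],[[0,0,0],[0,0,0],0.6],[[0,0,0],[0,0,0],0.55],[[0,0,0],[0,0,0],0.5]]' 20
python3 -m pendant '[[[0,0,0],[0,0,-0.005],0.5],[[0,0,0],[0,0,-0.012],0.5],[[0,0,0],[0,0,-0.012],0.5]]'
python3 - <<'E'
from h import *
from plant import r
go(r.get_state(),(.6232,-.3488,.098),-.31)
E
```

```text
clock: 42.35
tool_pos: [0.6486, -0.3032, 0.0973]
eef_rot: [0.988, -0.154, 0.0, 0.0]
contact_force: [0.2, -1.1, 1.5]
opening: 0.949
clock: 43.05
tool_pos: [0.6481, -0.3029, 0.0974]
eef_rot: [0.988, -0.154, 0.0, 0.0]
contact_force: [-2.0, 0.9, 5.4]
opening: 0.682
clock: 43.35
tool_pos: [0.649, -0.3033, 0.1097]
eef_rot: [0.988, -0.154, 0.001, 0.0]
contact_force: [0.4, 0.1, -1.4]
opening: 0.682
shift [-0.0107  0.0512  0.0117] wz -0.0 yaw now -0.31 tilt [ 0.002 -0.001 -1.   ] q7 -0.12 F [ 0.4  0.1 -1.4] open 0.682 pos [ 0.649  -0.3033  0.1097] t 43.35
```

```bash
python3 -m pendant '[[[0,0,0],[-0.003,0.012,0],0.5],[[0,0,0],[-0.007,0.03,0],0.5],[[0,0,0],[-0.01,0.045,0],0.5],[[0,0,0],[-0.01,0.05,0],0.5],[[0,0,0],[-0.01,0.05,0.004],0.5],[[0,0,0],[-0.01,0.05,0.008],0.5],[[0,0,0],[-0.01,0.05,0.01],0.5],[[0,0,0],[-0.01,0.05,0.011],0.5],[[0,0,0],[-0.01,0.05,0.0115],0.5],[[0,0,0],[-0.01,0.05,0.0115],0.5]]'
python3 -m pendant '[[[0,0,0],[0,0,0.0005],0.5],[[0,0,0],[0,0,0.001],0.5],[[0,0,0],[0,0,0.001],0.5]]'
```

```text
clock: 44.35
tool_pos: [0.6238, -0.3469, 0.0975]
eef_rot: [0.988, -0.154, 0.0, -0.0]
contact_force: [-0.8, 0.4, 0.0]
opening: 0.678
clock: 44.65
tool_pos: [0.6238, -0.3471, 0.0975]
eef_rot: [0.988, -0.154, 0.0, -0.0]
contact_force: [-2.6, 1.9, 6.4]
opening: 0.681
```

```bash
python3 -m pendant '[[[0,0,0],[0,0,0],0.8],[[0,0,0],[0,0,0],0.95],[[0,0,0],[0,0,0],0.95],[[0,0,0],[0,0,0],0.95],[[0,0,0],[0,0,-0.02],0.95],[[0,0,0],[0,0,-0.06],0.95],[[0,0,0],[0,0,-0.1],0.95],[[0,0,0],[0,0,-0.14],0.95],[[0,0,0],[0,0,-0.16],0.8],[[0,0,0],[0,0,-0.16],0.6]]'
python3 - <<'E'
from h import *
from plant import r
wrist(r,"w14"); w=load("w13")
i=w["image"].astype(int); m=(i[...,0]-np.maximum(i[...,1],i[...,2])>100).astype(np.uint8); m[:240]=0;m[310:]=0;m[:,150:]=0
n,l,st,c=cv2.connectedComponentsWithStats(m)
for k in range(1,n):
    if st[k,4]>10: print(st[k],c[k].round(1),unproj(w,c[k],.0505).round(4),unproj(w,c[k],.082).round(4))
go(r.get_state(),(.691,.0815,.25),1.45)
E
```

```text
clock: 45.65
tool_pos: [0.6256, -0.3485, 0.2605]
eef_rot: [0.988, -0.155, 0.004, 0.001]
contact_force: [0.5, 0.2, 0.1]
opening: 0.793
[ 53 261  19  32 201] [ 61.7 278.8] [ 0.3968 -0.2983  0.0505] [ 0.422  -0.2918  0.082 ]
[114 261  14   9  72] [120.2 264.9] [ 0.4559 -0.3024  0.0505] [ 0.4758 -0.2955  0.082 ]
shift [-0.0675 -0.4294  0.0077] wz -1.76 yaw now -0.31 tilt [ 0.003 -0.001 -1.   ] q7 -0.02 F [ 0.2 -0.1 -0.9] open 0.744 pos [ 0.6242 -0.348   0.2577] t 45.7
```

Run:
```python
from h import *
for n in("w13","w14"):
    w=load(n); i=w["image"].astype(int)
    c=proj(w,[[.4235,-.305,.082]])[0]; 
    m=(i[...,0]-np.maximum(i[...,1],i[...,2])>80); yy,xx=np.nonzero(m); k=np.hypot(xx-c[0],yy-c[1])<60
    P=np.array([unproj(w,(a,b),.082)[:2] for a,b in zip(xx[k],yy[k])])
    if len(P)<10: print(n,"none",c); continue
    P=P[np.hypot(*(P-[.4235,-.305]).T)<.03]
    mu=P.mean(0); u,s_,v=np.linalg.svd(P-mu); t=(P-mu)@v[0]
    print(n,c,len(P),mu.round(4),"dir",v[0].round(3),"ends",(mu+v[0]*t.min()).round(4),(mu+v[0]*t.max()).round(4))
```

```text
w13 [ 70.79883474 291.67715706] 225 [ 0.4225 -0.2914] dir [-0.264 -0.965] ends [ 0.4268 -0.2756] [ 0.419 -0.304]
w14 [ 90.43721285 225.89119091] 183 [ 0.4215 -0.2928] dir [ 0.086 -0.996] ends [ 0.4205 -0.2814] [ 0.4225 -0.3043]
```

```bash
python3 -m pendant '[[[0,0,-0.14],[-0.005,-0.03,0],0.6],[[0,0,-0.28],[-0.011,-0.07,0],0.6],[[0,0,-0.42],[-0.018,-0.115,0],0.6],[[0,0,-0.56],[-0.025,-0.16,0],0.6],[[0,0,-0.7],[-0.032,-0.205,0],0.6],[[0,0,-0.84],[-0.039,-0.25,0],0.6],[[0,0,-0.98],[-0.046,-0.295,0],0.6],[[0,0,-1.12],[-0.053,-0.34,0],0.6],[[0,0,-1.26],[-0.06,-0.385,0],0.6],[[0,0,-1.4],[-0.0675,-0.429,0],0.6]]'
python3 -m pendant '[[[0,0,-0.14],[0,0,0],0.6],[[0,0,-0.28],[0,0,0],0.6],[[0,0,-0.36],[0,0,0],0.6],[[0,0,-0.36],[0,0,0],0.6],[[0,0,-0.36],[0,0,0],0.6]]'
python3 - <<'E'
from h import *
from plant import r
w=wrist(r,"w15"); go(r.get_state(),(.691,.0815,.122),1.44)
s=r.snapshot("scene"); save(s,"scene8"); i=s["image"].astype(int)
m=(i[...,1]-np.maximum(i[...,0],i[...,2])>15); m[:, :60]=0; m[:,125:]=0; m[:215]=0;m[290:]=0
p=np.argwhere(m)[:,::-1]; print("green",len(p),p.min(0),p.max(0)); print("expect",proj(s,[[.6232-.0165,-.3488-.0514,.105]]))
# bar in wrist image: dark brown column positions near overlay
c=proj(w,[[.691,.0815,.148]])[0]; print("bar c",c, proj(w,[[.667,.0845,.148],[.715,.0785,.148]]))
h=w["image"].astype(int)
for v in range(int(c[1])-25,int(c[1])+30,10): print(v,[ (u,tuple(h[v,u])) for u in range(int(c[0])-24,int(c[0])+25,6)])
E
```

```text
clock: 46.7
tool_pos: [0.689, 0.0831, 0.254]
eef_rot: [0.853, 0.521, -0.002, -0.001]
contact_force: [1.0, -0.1, -0.3]
opening: 0.598
clock: 47.2
tool_pos: [0.6893, 0.0813, 0.2547]
eef_rot: [0.749, 0.662, -0.001, -0.001]
contact_force: [-0.5, 0.5, 0.2]
opening: 0.597
shift [0.0003 0.0015 0.1332] wz 0.008 yaw now 1.448 tilt [-0.002 -0.    -1.   ] q7 0.88 F [0.  0.1 0.1] open 0.599 pos [0.6895 0.0814 0.2552] t 47.25
green 120 [ 66 239] [ 84 258]
expect [[ 70.18855988 245.88802063]]
bar c [318.12746079 226.41206093] [[318.19868076 193.88418282]
 [318.05980667 257.31133069]]
201 [(294, (np.int64(123), np.int64(69), np.int64(64))), (300, (np.int64(125), np.int64(70), np.int64(65))), (306, (np.int64(84), np.int64(49), np.int64(39))), (312, (np.int64(127), np.int64(71), np.int64(68))), (318, (np.int64(135), np.int64(79), np.int64(77))), (324, (np.int64(101), np.int64(61), np.int64(52))), (330, (np.int64(170), np.int64(118), np.int64(116))), (336, (np.int64(173), np.int64(122), np.int64(119))), (342, (np.int64(172), np.int64(119), np.int64(118)))]
211 [(294, (np.int64(124), np.int64(66), np.i
[... 1613 characters left out ...]
), np.int64(90))), (324, (np.int64(99), np.int64(56), np.int64(43))), (330, (np.int64(146), np.int64(93), np.int64(53))), (336, (np.int64(147), np.int64(93), np.int64(52))), (342, (np.int64(145), np.int64(91), np.int64(51)))]
251 [(294, (np.int64(126), np.int64(79), np.int64(47))), (300, (np.int64(166), np.int64(105), np.int64(61))), (306, (np.int64(165), np.int64(105), np.int64(59))), (312, (np.int64(115), np.int64(59), np.int64(56))), (318, (np.int64(147), np.int64(90), np.int64(89))), (324, (np.int64(113), np.int64(67), np.int64(49))), (330, (np.int64(157), np.int64(97), np.int64(52))), (336, (np.int64(148), np.int64(94), np.int64(55))), (342, (np.int64(144), np.int64(89), np.int64(50)))]
```

```bash
python3 -m pendant '[[[0,0,0],[0,0.001,0.03],0.6],[[0,0,0],[0,0.001,0.06],0.6],[[0,0,0],[0,0.001,0.085],0.6],[[0,0,0],[0,0.001,0.105],0.6],[[0,0,0],[0,0.001,0.12],0.6],[[0,0,0],[0,0.001,0.128],0.6],[[0,0,0],[0,0.001,0.133],0.6],[[0,0,0],[0,0.001,0.133],0.6]]'
python3 -m pendant '[[[0,0,0],[0,0,0],0.4],[[0,0,0],[0,0,0],0.3],[[0,0,0],[0,0,0],0.22],[[0,0,0],[0,0,0],0.16],[[0,0,0],[0,0,0],0.1],[[0,0,0],[0,0,0],0.05],[[0,0,0],[0,0,0],0.05]]' 30
python3 -m pendant '[[[0,0,0],[0,0,-0.005],0.05],[[0,0,0],[0,0,-0.012],0.05],[[0,0,0],[0,0,-0.02],0.05],[[0,0,0],[0,0,-0.02],0.05]]'
```

```text
clock: 48.1
tool_pos: [0.691, 0.0815, 0.1233]
eef_rot: [0.749, 0.663, 0.0, 0.0]
contact_force: [-0.6, -0.4, -0.3]
opening: 0.602
clock: 48.8
tool_pos: [0.6909, 0.0815, 0.1233]
eef_rot: [0.749, 0.663, -0.0, 0.0]
contact_force: [0.0, 0.4, 0.4]
opening: 0.053
clock: 49.2
tool_pos: [0.692, 0.082, 0.1453]
eef_rot: [0.749, 0.663, 0.001, 0.001]
contact_force: [1.3, -0.4, 0.5]
opening: 0.051
```

The jaws closed on nothing, again as if the real tips sit about 20 mm higher than stated. I'll reopen and go deeper to TCP 0.108, which is still clear of the lid knob at 0.087 by the stated geometry.

```bash
python3 -m pendant '[[[0,0,0],[0,0,0],0.3],[[0,0,0],[0,0,0],0.6],[[0,0,0],[0,0,0],0.6],[[0,0,0],[0,0,0],0.6],[[0,0,0],[0,0,0],0.6]]'
python3 - <<'E'
from h import *
from plant import r
w=wrist(r,"w16"); h=w["image"].astype(int); st=r.get_state(); go(st,(.691,.0815,.108),1.44)
c=proj(w,[[.691,.0815,.148]])[0]; print("bar c",c)
for v in range(int(c[1])-20,int(c[1])+21,10): print(v,[int(h[v,u].sum()) for u in range(int(c[0])-45,int(c[0])+46,5)])
T=np.linalg.inv(w["T_tool_cam"]); g=h.sum(2)
for z in(-.03,-.02,-.01,0,.008):
    q=w["mtx"]@(T@[.032,-.006,z,1])[:3]; print(z,(q[:2]/q[2]).round())
for x in range(380,470,10): print(x,[int(g[v,x]) for v in range(250,340,6)])
E
```

```text
clock: 49.7
tool_pos: [0.6909, 0.0815, 0.1432]
eef_rot: [0.748, 0.663, -0.0, -0.0]
contact_force: [0.4, 0.4, -0.1]
opening: 0.483
shift [-0.      0.0001  0.0352] wz 0.01 yaw now 1.45 tilt [-0.  0. -1.] q7 0.81 F [-0.3 -0.2  0.4] open 0.529 pos [0.6909 0.0815 0.1432] t 49.75
bar c [317.32193142 289.86018472]
269 [154, 158, 170, 153, 204, 191, 178, 189, 185, 184, 143, 277, 282, 236, 225, 219, 227, 225, 281]
279 [346, 238, 190, 144, 148, 144, 178, 189, 187, 178, 137, 208, 203, 214, 215, 261, 308, 305, 307]
289 [243, 248, 246, 243, 338, 355, 173, 194, 184, 177, 139, 336, 317, 312, 312, 304, 304, 304, 308]
299 [343, 316, 320, 344, 346, 342, 149, 188, 187, 175, 144, 318, 351, 340, 314, 323, 324, 349, 332]
309 [348, 350, 347, 347, 352, 351, 166, 159, 172, 186, 153, 303, 342, 344, 318, 318, 325, 320, 342]
-0.03 [397. 303.]
-0.02 [392. 292.]
-0.01 [389. 282.]
0 [385. 274.]
0.008 [382. 267.]
380 [307, 293, 300, 300, 272, 291, 337, 343, 115, 100, 105, 101, 110, 109, 109]
390 [301, 299, 300, 304, 281, 309, 331, 328, 120, 102, 107, 109, 123, 115, 105]
400 [291, 296, 294, 330, 312, 316, 306, 313, 153, 129, 132, 116, 125, 102, 102]
410 [299, 302, 294, 294, 281, 282, 285, 289, 296, 290, 124, 120, 123, 125, 121]
420 [314, 339, 317, 287, 284, 282, 295, 300, 301, 301, 317, 332, 207, 132, 128]
430 [310, 333, 329, 307, 310, 318, 315, 334, 332, 335, 348, 363, 361, 310, 287]
440 [298, 335, 339, 315, 315, 320, 316, 333, 331, 333, 338, 369, 362, 312, 305]
450 [314, 338, 336, 318, 321, 323, 319, 339, 338, 346, 335, 367, 353, 307, 294]
460 [314, 330, 332, 326, 314, 327, 320, 344, 347, 343, 334, 347, 340, 299, 301]
```

```bash
python3 -m pendant '[[[0,0,0],[0,0,0.01],0.6],[[0,0,0],[0,0,0.02],0.6],[[0,0,0],[0,0,0.03],0.6],[[0,0,0],[0,0,0.037],0.6],[[0,0,0],[0,0,0.043],0.6],[[0,0,0],[0,0,0.043],0.6]]'
python3 -m pendant '[[[0,0,0],[0,0,0],0.4],[[0,0,0],[0,0,0],0.3],[[0,0,0],[0,0,0],0.22],[[0,0,0],[0,0,0],0.16],[[0,0,0],[0,0,0],0.1],[[0,0,0],[0,0,0],0.05],[[0,0,0],[0,0,0],0.05]]' 30
python3 -m pendant '[[[0,0,0],[0,0,-0.005],0.05],[[0,0,0],[0,0,-0.012],0.05],[[0,0,0],[0,0,-0.02],0.05],[[0,0,0],[0,0,-0.02],0.05]]'
```

```text
clock: 50.35
tool_pos: [0.6903, 0.0813, 0.0991]
eef_rot: [0.748, 0.663, -0.001, -0.0]
contact_force: [-0.7, 0.2, -0.2]
opening: 0.599
clock: 51.05
tool_pos: [0.691, 0.0809, 0.1005]
eef_rot: [0.749, 0.663, -0.0, 0.0]
contact_force: [-1.5, -1.0, 2.0]
opening: 0.12
clock: 51.45
tool_pos: [0.6918, 0.0821, 0.1219]
eef_rot: [0.749, 0.663, 0.001, 0.0]
contact_force: [0.5, -0.8, -2.8]
opening: 0.122
```

```bash
python3 -m pendant '[[[0,0,0],[0,0,-0.02],0.05],[[0,0,0],[0,0,-0.05],0.05],[[0,0,0],[0,0,-0.08],0.05],[[0,0,0],[0,0,-0.1],0.05],[[0,0,0],[-0.02,0.001,-0.1],0.05],[[0,0,0],[-0.045,0.002,-0.1],0.05],[[0,0,0],[-0.075,0.0035,-0.1],0.05],[[0,0,0],[-0.11,0.005,-0.1],0.05],[[0,0,0],[-0.145,0.007,-0.1],0.05],[[0,0,0],[-0.18,0.0085,-0.1],0.05]]'
python3 -m pendant '[[[0,0,0],[-0.03,0.0015,0],0.05],[[0,0,0],[-0.055,0.0025,0],0.05],[[0,0,0],[-0.075,0.0035,0],0.05],[[0,0,0],[-0.09,0.004,0],0.05],[[0,0,0],[-0.097,0.0045,0],0.05],[[0,0,0],[-0.097,0.0045,0],0.05],[[0,0,0],[-0.097,0.0045,0],0.05],[[0,0,0],[-0.097,0.0045,0],0.05]]'
python3 - <<'E'
from h import *
from plant import r
go(r.get_state(),(.6706,-.1956,.1505),1.45); save(r.snapshot("scene"),"scene9")
E
```

```text
clock: 52.45
tool_pos: [0.6774, -0.0996, 0.2203]
eef_rot: [0.748, 0.663, -0.0, 0.0]
contact_force: [0.3, 0.2, -4.2]
opening: 0.125
clock: 53.25
tool_pos: [0.6708, -0.1929, 0.2205]
eef_rot: [0.748, 0.664, 0.001, -0.0]
contact_force: [-0.0, -0.3, -4.2]
opening: 0.121
shift [-0.0027  0.0001  0.07  ] wz 0.003 yaw now 1.453 tilt [ 0.     0.001 -1.   ] q7 1.25 F [-0.  -0.3 -4.2] open 0.121 pos [ 0.6708 -0.1929  0.2205] t 53.25
```

```bash
python3 -m pendant '[[[0,0,0],[-0.002,0,0.015],0.05],[[0,0,0],[-0.002,0,0.03],0.05],[[0,0,0],[-0.002,0,0.045],0.05],[[0,0,0],[-0.002,0,0.055],0.05],[[0,0,0],[-0.002,0,0.061],0.05],[[0,0,0],[-0.002,0,0.064],0.05],[[0,0,0],[-0.002,0,0.066],0.05],[[0,0,0],[-0.002,0,0.067],0.05],[[0,0,0],[-0.002,0,0.067],0.05]]'
python3 -m pendant '[[[0,0,0],[0,0,0.0007],0.05],[[0,0,0],[0,0,0.0014],0.05],[[0,0,0],[0,0,0.002],0.05],[[0,0,0],[0,0,0.0026],0.05],[[0,0,0],[0,0,0.0026],0.05]]'
```

```text
clock: 54.2
tool_pos: [0.6705, -0.197, 0.1538]
eef_rot: [0.749, 0.663, 0.0, 0.0]
contact_force: [-0.1, 0.5, -3.4]
opening: 0.121
clock: 54.7
tool_pos: [0.6703, -0.1971, 0.1507]
eef_rot: [0.748, 0.663, 0.0, 0.0]
contact_force: [0.1, -0.6, -4.0]
opening: 0.124
```

```bash
python3 -m pendant '[[[0,0,0],[0,0,0.0006],0.05],[[0,0,0],[0,0,0.0012],0.05],[[0,0,0],[0,0,0.0012],0.05]]'; python3 -m pendant '[[[0,0,0],[0,0,0.0006],0.05],[[0,0,0],[0,0,0.0006],0.05]]'
```

```text
clock: 55.0
tool_pos: [0.6709, -0.1976, 0.1504]
eef_rot: [0.749, 0.663, 0.0, 0.001]
contact_force: [-1.0, -1.7, 1.7]
opening: 0.126
clock: 55.2
tool_pos: [0.6712, -0.1978, 0.1504]
eef_rot: [0.749, 0.663, 0.001, 0.001]
contact_force: [-1.2, -1.7, 5.2]
opening: 0.12
```

```bash
python3 -m pendant '[[[0,0,0],[0,0,0],0.3],[[0,0,0],[0,0,0],0.5],[[0,0,0],[0,0,0],0.6],[[0,0,0],[0,0,0],0.6],[[0,0,0],[0,0,-0.015],0.6],[[0,0,0],[0,0,-0.04],0.6],[[0,0,0],[0,0,-0.07],0.6],[[0,0,0],[0,0,-0.09],0.6]]'
python3 -m pendant '[[[0,0,0.14],[-0.015,-0.025,0],0.6],[[0,0,0.28],[-0.035,-0.06,0],0.6],[[0,0,0.42],[-0.055,-0.095,0],0.6],[[0,0,0.56],[-0.075,-0.13,0],0.6],[[0,0,0.7],[-0.1,-0.17,0],0.6],[[0,0,0.84],[-0.12,-0.205,0],0.6],[[0,0,0.98],[-0.1365,-0.2327,0],0.6],[[0,0,1.12],[-0.1365,-0.2327,0],0.6],[[0,0,1.26],[-0.1365,-0.2327,0],0.6],[[0,0,1.35],[-0.1365,-0.2327,0],0.6]]'
python3 - <<'E'
from h import *
from plant import r
w=wrist(r,"w17"); go(r.get_state(),(.4235,-.305,.22),.1)
i=w["image"].astype(int); m=(i[...,0]-np.maximum(i[...,1],i[...,2])>80).astype(np.uint8)
n,l,st,c=cv2.connectedComponentsWithStats(m); print("expect",proj(w,[[.4235,-.305,.082]]))
for k in range(1,n):
    if st[k,4]>15:
        yy,xx=np.nonzero(l==k); P=np.array([unproj(w,(a,b),.082)[:2] for a,b in zip(xx,yy)]); mu=P.mean(0); v=np.linalg.svd(P-mu,full_matrices=False)[2][0]; t=(P-mu)@v
        print(st[k],unproj(w,c[k],.0505).round(4),"at .082",mu.round(4),"ang",np.arctan2(*v[::-1]).round(3),"ends",(mu+v*t.min()).round(4),(mu+v*t.max()).round(4))
save(r.snapshot("scene"),"scene10")
E
```

```text
clock: 56.0
tool_pos: [0.6712, -0.1966, 0.2423]
eef_rot: [0.748, 0.663, 0.001, 0.001]
contact_force: [0.2, -0.1, 0.5]
opening: 0.601
clock: 57.0
tool_pos: [0.4232, -0.3045, 0.2403]
eef_rot: [0.999, 0.048, 0.001, 0.0]
contact_force: [-0.2, 0.0, 0.5]
opening: 0.602
shift [-0.      0.0006  0.0202] wz -0.007 yaw now 0.093 tilt [ 0.002 -0.001 -1.   ] q7 0.34 F [ 0.4  1.  -0. ] open 0.603 pos [ 0.4235 -0.3044  0.2402] t 57.05
expect [[316.22171018 209.10612977]]
[313 178   8  31 210] [ 0.4226 -0.2981  0.0505] at .082 [ 0.4221 -0.2916] ang -1.469 ends [ 0.4207 -0.2785] [ 0.4234 -0.3041]
[345 199  15   6  85] [ 0.4566 -0.3024  0.0505] at .082 [ 0.4531 -0.2955] ang 0.08 ends [ 0.4472 -0.296 ] [ 0.4592 -0.295 ]
```

```bash
python3 -m pendant '[[[0,0,-0.008],[0,0.001,0.04],0.45],[[0,0,-0.008],[0,0.001,0.08],0.45],[[0,0,-0.008],[0,0.001,0.12],0.45],[[0,0,-0.008],[0,0.001,0.15],0.45],[[0,0,-0.008],[0,0.001,0.17],0.45],[[0,0,-0.008],[0,0.001,0.175],0.45],[[0,0,-0.008],[0,0.001,0.175],0.45]]'
python3 -m pendant '[[[0,0,0],[0,0,0.003],0.45],[[0,0,0],[0,0,0.006],0.45],[[0,0,0],[0,0,0.009],0.45],[[0,0,0],[0,0,0.01],0.45],[[0,0,0],[0,0,0.01],0.45]]'
python3 - <<'E'
from h import *
from plant import r
go(r.get_state(),(.4235,-.3045,.044),.102)
w=load("w17");
E
```

```text
clock: 57.8
tool_pos: [0.4233, -0.3052, 0.0639]
eef_rot: [0.998, 0.055, -0.0, -0.0]
contact_force: [0.2, 0.7, -0.0]
opening: 0.449
clock: 58.3
tool_pos: [0.4229, -0.3055, 0.054]
eef_rot: [0.999, 0.054, 0.0, 0.0]
contact_force: [-0.3, 0.7, 0.6]
opening: 0.451
shift [ 0.0007 -0.001   0.01  ] wz 0.006 yaw now 0.108 tilt [ 0. -0. -1.] q7 0.18 F [-0.3  0.7  0.6] open 0.451 pos [ 0.4229 -0.3055  0.054 ] t 58.3
```

TCP 0.054 met no contact, whereas tips at the stated offset would already be in the strip. So the tips really are higher, and I'll go on to 0.044.

```bash
python3 -m pendant '[[[0,0,0],[0.0005,-0.001,0.003],0.45],[[0,0,0],[0.0005,-0.001,0.006],0.45],[[0,0,0],[0.0005,-0.001,0.009],0.45],[[0,0,0],[0.0005,-0.001,0.01],0.45],[[0,0,0],[0.0005,-0.001,0.01],0.45]]'
python3 -m pendant '[[[0,0,0],[0,0,0],0.3],[[0,0,0],[0,0,0],0.22],[[0,0,0],[0,0,0],0.17],[[0,0,0],[0,0,0],0.12],[[0,0,0],[0,0,0],0.08],[[0,0,0],[0,0,0],0.05]]' 20
python3 - <<'E'
from h import *
from plant import r
go(r.get_state(),(.4235,-.3045,.044),-1.48); print(r.get_state()["moment"])
E
```

```text
clock: 58.8
tool_pos: [0.4231, -0.3044, 0.0437]
eef_rot: [0.999, 0.054, -0.0, -0.0]
contact_force: [-0.1, -0.0, 0.1]
opening: 0.451
clock: 59.4
tool_pos: [0.4222, -0.3046, 0.044]
eef_rot: [0.999, 0.054, -0.001, -0.0]
contact_force: [-3.0, 0.1, 3.1]
opening: 0.145
shift [ 0.0013  0.     -0.    ] wz 1.588 yaw now 0.108 tilt [-0.002 -0.    -1.   ] q7 0.17 F [-3.   0.1  3.1] open 0.145 pos [ 0.4222 -0.3046  0.044 ] t 59.4
[-0.06803153  0.66793446  0.07522442]
```

```bash
python3 -m pendant '[[[0,0,0.13],[0,0,0],0.05],[[0,0,0.26],[0,0,0],0.05],[[0,0,0.39],[0,0,0],0.05],[[0,0,0.52],[0,0,0],0.05],[[0,0,0.65],[0,0,0],0.05],[[0,0,0.78],[0,0,0],0.05],[[0,0,0.91],[0,0,0],0.05],[[0,0,1.04],[0,0,0],0.05],[[0,0,1.17],[0,0,0],0.05],[[0,0,1.3],[0,0,0],0.05]]'
python3 - <<'E'
from h import *
from plant import r
go(r.get_state(),(.4235,-.3045,.044),-1.48); print(r.get_state()["moment"])
E
```

```text
clock: 60.4
tool_pos: [0.4233, -0.3052, 0.044]
eef_rot: [0.826, -0.564, 0.0, 0.0]
contact_force: [-2.3, -2.0, -0.0]
opening: 0.148
shift [-0.0006 -0.0005 -0.    ] wz 0.282 yaw now -1.198 tilt [ 0.    -0.001 -1.   ] q7 -0.58 F [-2.3 -2.  -0. ] open 0.148 pos [ 0.4233 -0.3052  0.044 ] t 60.4
[-0.32178027  0.55430146  0.0490785 ]
```

```bash
python3 -m pendant '[[[0,0,0.12],[0,0,0],0.05],[[0,0,0.22],[0,0,0],0.05],[[0,0,0.285],[0,0,0],0.05],[[0,0,0.285],[0,0,0],0.05],[[0,0,0.285],[0,0,0],0.05]]'
python3 -m pendant '[[[0,0,0],[0,0,0],0.2],[[0,0,0],[0,0,0],0.45],[[0,0,0],[0,0,0],0.45],[[0,0,0],[0,0,0],0.45],[[0,0,0],[0,0,-0.02],0.45],[[0,0,0],[0,0,-0.06],0.45],[[0,0,0],[0,0,-0.1],0.45],[[0,0,0],[0,0,-0.15],0.45],[[0,0,0],[0,0,-0.19],0.45],[[0,0,0],[0,0,-0.19],0.45]]'
cat > dial.py <<'E'
from h import *
from plant import r
import sys
w=wrist(r,sys.argv[1]); go(r.get_state(),(.4808,-.1131,.24),0.)
i=w["image"].astype(int); m=(i[...,0]-np.maximum(i[...,1],i[...,2])>80).astype(np.uint8)
n,l,st,c=cv2.connectedComponentsWithStats(m); print("expect",proj(w,[[.4235,-.305,.082],[.4566,-.3024,.05]]))
for k in range(1,n):
    if st[k,4]>15:
      yy,xx=np.nonzero(l==k); 
      for z in(.0505,.082):
        P=np.array([unproj(w,(a,b),z)[:2] for a,b in zip(xx,yy)]); mu=P.mean(0); v=np.linalg.svd(P-mu,full_matrices=False)[2][0]; t=(P-mu)@v
        print(z,st[k],mu.round(4),"ang",np.arctan2(*v[::-1]).round(3),"ends",(mu+v*t.min()).round(4),(mu+v*t.max()).round(4))
E
python3 dial.py w18
```

```text
clock: 60.9
tool_pos: [0.4233, -0.3055, 0.044]
eef_rot: [0.74, -0.673, 0.001, 0.0]
contact_force: [-1.5, -3.6, 0.7]
opening: 0.139
clock: 61.9
tool_pos: [0.4262, -0.3065, 0.2391]
eef_rot: [0.74, -0.673, 0.006, -0.001]
contact_force: [0.4, -0.9, -0.8]
opening: 0.449
shift [-0.1861 -0.0738 -0.0036] wz -1.476 yaw now -1.476 tilt [ 0.005 -0.003 -1.   ] q7 -0.79 F [-0.6  0.6 -0.3] open 0.452 pos [ 0.4248 -0.3053  0.2364] t 61.95
expect [[314.3840946  215.28760072]
 [314.88803437 171.17396587]]
0.0505 [312 165   6  15  85] [ 0.4561 -0.3021] ang -3.065 ends [ 0.4622 -0.3016] [ 0.4495 -0.3026]
0.082 [312 165   6  15  85] [ 0.4605 -0.3017] ang -3.065 ends [ 0.4661 -0.3013] [ 0.4545 -0.3022]
0.0505 [312 184   7  31 208] [ 0.4307 -0.3049] ang -3.047 ends [ 0.445  -0.3035] [ 0.4169 -0.3062]
0.082 [312 184   7  31 208] [ 0.4373 -0.3042] ang -3.047 ends [ 0.4504 -0.303 ] [ 0.4247 -0.3054]
```

```bash
cat > chk.py <<'E'
from h import *
from plant import r
s=r.snapshot("scene"); save(s,"chk"); i=s["image"].astype(int)
mx,mn=i.max(2),i.min(2)
# teapot: brown-red dark pixels
c=np.array([.6706,-.1956]); u0=proj(s,[[*c,.09]])[0].astype(int)
m=((i[...,0]-i[...,1]>12)&(i[...,0]<150)&(abs(i[...,1]-i[...,2])<22)); z=np.zeros_like(m); z[u0[1]-70:u0[1]+45,u0[0]-55:u0[0]+55]=1; m&=z
def sil(c):
    k=np.zeros(m.shape,np.uint8)
    for h,rad in((0,.036),(.01,.042),(.03,.052),(.045,.052),(.06,.042),(.07,.03)): cv2.fillPoly(k,[proj(s,circ((*c,.05+h),rad)).astype(np.int32)],1)
    return k.astype(bool)
b=max(((m&sil(c+d)).sum()-(sil(c+d)&~m).sum(),*d) for d in [np.array((a,e))*.003 for a in range(-10,11) for e in range(-10,11)])
print("teapot score",b,sil(c).sum(),"px",m.sum())
# cups: white-ish mask vs silhouette
mw=(mn>95)&(mx-mn<45)
for n,c in dict(rc1=(.5127,-.3362),rc2=(.5424,-.2357),rc3=(.5726,-.135)).items():
    c=np.array(c)
    def sc(c):
        k=np.zeros(m.shape,np.uint8); 
        for h in np.linspace(0,.06,7): cv2.fillPoly(k,[proj(s,circ((*c,.05+h),.022+.007*h/.06)).astype(np.int32)],1)
        k=k.astype(bool); o=cv2.dilate(k.astype(np.uint8),np.ones((5,5))).astype(bool)&~k
        blue=(i[...,2]-i[...,0]>25); return ((mw|blue)&k).sum()-1.0*(~(mw|blue)&k).sum()-1.0*(mw&o).sum()
    print(n,max((sc(c+d),*d) for d in [np.array((a,e))*.003 for a in range(-9,10) for e in range(-9,10)]))
g=(i[...,1]-np.maximum(i[...,0],i[...,2])>15); g[:, :55]=0; g[:,130:]=0; g[:215]=0; g[300:]=0
p=np.argwhere(g)[:,::-1]; print("pitcher handle",len(p),p.min(0),p.max(0),"was [66 239] [84 258]")
E
python3 chk.py
```

```text
teapot score (np.int64(1669), np.float64(-0.003), np.float64(0.0)) 1761 px 2198
rc1 (np.float64(614.0), np.float64(-0.006), np.float64(0.003))
rc2 (np.float64(418.0), np.float64(-0.027), np.float64(0.018000000000000002))
rc3 (np.float64(624.0), np.float64(0.003), np.float64(0.0))
pitcher handle 118 [ 66 239] [ 84 258] was [66 239] [84 258]
```

Run:
```python
from h import *
s=load("w18"); i=s["image"].astype(int)
mx,mn=i.max(2),i.min(2); mw=((mn>95)&(mx-mn<45))|(i[...,2]-i[...,0]>25)
for n,c in dict(rc1=(.5127,-.3362),rc2=(.5424,-.2357),rc3=(.5726,-.135),rp=(.6232,-.3488)).items():
    c=np.array(c); print(n,proj(s,[[*c,.05],[*c,.11]]).round().tolist())
    if n=="rp": continue
    def sc(c):
        k=np.zeros(mw.shape,np.uint8)
        for h in np.linspace(0,.06,7): cv2.fillPoly(k,[proj(s,circ((*c,.05+h),.022+.007*h/.06)).astype(np.int32)],1)
        o=cv2.dilate(k,np.ones((9,9))).astype(bool)&~k.astype(bool); k=k.astype(bool)
        return (mw&k).sum()-(~mw&k).sum()-(mw&o).sum(),int(k.sum())
    print(max((*sc(c+d),*d) for d in [np.array((a,e))*.003 for a in range(-9,10) for e in range(-9,10)]))
```

```text
rc1 [[360.0, 110.0], [368.0, 110.0]]
(np.int64(4941), 5297, np.float64(-0.006), np.float64(0.0))
rc2 [[245.0, 61.0], [231.0, 51.0]]
(np.int64(5537), 6169, np.float64(0.0), np.float64(-0.003))
rc3 [[121.0, 8.0], [79.0, -15.0]]
(np.int64(2922), 3279, np.float64(0.0), np.float64(0.0))
rp [[393.0, -35.0], [411.0, -68.0]]
```

All three cups check within 6 mm from the wrist view. The scene fit for cup 2 hit the search limit, probably because the bail hides it. The pitcher and teapot are on their marks, and the dial pointer at 0.094 agrees with the red mark at 0.08–0.10. Now the selector.

```bash
python3 -m pendant '[[[0,0,-0.13],[-0.03,-0.012,0],0.45],[[0,0,-0.26],[-0.065,-0.026,0],0.45],[[0,0,-0.39],[-0.1,-0.04,0],0.45],[[0,0,-0.52],[-0.135,-0.054,0],0.45],[[0,0,-0.65],[-0.165,-0.065,0],0.45],[[0,0,-0.78],[-0.186,-0.074,0],0.45],[[0,0,-0.91],[-0.186,-0.074,0],0.45],[[0,0,-1.01],[-0.186,-0.074,0],0.45],[[0,0,-1.01],[-0.186,-0.074,0],0.45],[[0,0,-1.01],[-0.186,-0.074,0],0.45]]'
python3 - <<'E'
from h import *
from plant import r
w=wrist(r,"w19"); go(r.get_state(),(.4808,-.1131,.044),-.464)
i=w["image"].astype(int); hsv=cv2.cvtColor(w["image"],cv2.COLOR_RGB2HSV).astype(int)
c0=np.array([.4808,-.1131]); print("expect",proj(w,[[*c0,.082]]))
def comps(m,z,nm):
    n,l,st,c=cv2.connectedComponentsWithStats(m.astype(np.uint8))
    for k in range(1,n):
        if st[k,4]<12: continue
        yy,xx=np.nonzero(l==k); P=np.array([unproj(w,(a,b),z)[:2] for a,b in zip(xx,yy)]); mu=P.mean(0)
        if np.hypot(*(mu-c0))>.05: continue
        v=np.linalg.svd(P-mu,full_matrices=False)[2][0]; t=(P-mu)@v
        print(nm,st[k,4],mu.round(4),"rel ang",np.arctan2(*(mu-c0)[::-1]).round(3),"dist",np.hypot(*(mu-c0)).round(4),"line ang",np.arctan2(*v[::-1]).round(3),"ends",(mu+v*t.min()).round(4),(mu+v*t.max()).round(4))
sat=(hsv[...,1]>130)&(hsv[...,2]>120)
for nm,a,b in(("amber",15,30),("green",45,75),("blue",95,115),("violet",130,155)): comps(sat&(hsv[...,0]>=a)&(hsv[...,0]<b),.0505,nm)
comps((i.min(2)>215),.082,"white")
E
```

```text
clock: 63.0
tool_pos: [0.4786, -0.1123, 0.2327]
eef_rot: [0.973, -0.233, -0.001, -0.0]
contact_force: [-0.5, 0.9, 1.2]
opening: 0.449
shift [ 0.0021 -0.0002  0.189 ] wz -0.005 yaw now -0.469 tilt [-0.002  0.001 -1.   ] q7 -0.4 F [-0.2  0.4  0.1] open 0.452 pos [ 0.4788 -0.1124  0.233 ] t 63.05
expect [[319.6448621  211.38164464]]
amber 137 [ 0.514  -0.1239] rel ang -0.316 dist 0.0349 line ang -1.664 ends [ 0.5145 -0.1181] [ 0.5134 -0.1302]
green 141 [ 0.5126 -0.1005] rel ang 0.377 dist 0.0342 line ang -1.22 ends [ 0.5107 -0.0952] [ 0.5146 -0.106 ]
blue 131 [ 0.5    -0.1431] rel ang -1.001 dist 0.0356 line ang -1.605 ends [ 0.5002 -0.1372] [ 0.4998 -0.149 ]
violet 115 [ 0.4768 -0.1484] rel ang -1.683 dist 0.0355 line ang 2.639 ends [ 0.482  -0.1512] [ 0.4721 -0.1457]
white 55 [ 0.4983 -0.0791] rel ang 1.094 dist 0.0382 line ang -2.019 ends [ 0.5002 -0.0752] [ 0.4964 -0.0832]
white 608 [ 0.4721 -0.1027] rel ang 2.267 dist 0.0136 line ang 1.098 ends [ 0.463  -0.1204] [ 0.4813 -0.0847]
white 479 [ 0.4964 -0.1149] rel ang -0.114 dist 0.0157 line ang -2.015 ends [ 0.5047 -0.0973] [ 0.4882 -0.132 ]
white 140 [ 0.4864 -0.1035] rel ang 1.041 dist 0.0111 line ang -2.036 ends [ 0.4907 -0.095 ] [ 0.482  -0.1124]
```

Dots and pointer line (angle 1.10, amber at −0.3) match the expected axis. Descend and grip.

```bash
python3 -m pendant '[[[0,0,0],[0.002,0,0.04],0.45],[[0,0,0],[0.002,0,0.08],0.45],[[0,0,0],[0.002,0,0.12],0.45],[[0,0,0],[0.002,0,0.15],0.45],[[0,0,0],[0.002,0,0.17],0.45],[[0,0,0],[0.002,0,0.178],0.45],[[0,0,0],[0.002,0,0.184],0.45],[[0,0,0],[0.002,0,0.189],0.45],[[0,0,0],[0.002,0,0.189],0.45]]'
python3 -m pendant '[[[0,0,0],[0,0,0],0.3],[[0,0,0],[0,0,0],0.22],[[0,0,0],[0,0,0],0.17],[[0,0,0],[0,0,0],0.12],[[0,0,0],[0,0,0],0.08],[[0,0,0],[0,0,0],0.05]]' 25
python3 - <<'E'
from h import *
from plant import r
go(r.get_state(),(.4808,-.1135,.044),-1.86)
E
```

```text
clock: 63.95
tool_pos: [0.4816, -0.1134, 0.0452]
eef_rot: [0.973, -0.232, 0.0, 0.0]
contact_force: [0.4, 0.2, -0.6]
opening: 0.451
clock: 64.55
tool_pos: [0.4804, -0.1128, 0.0452]
eef_rot: [0.973, -0.231, -0.001, -0.0]
contact_force: [-3.1, 2.0, 5.5]
opening: 0.143
shift [0.0006 0.0004 0.0012] wz 1.393 yaw now -0.467 tilt [-0.001  0.    -1.   ] q7 -0.44 F [-3.1  2.   5.5] open 0.143 pos [ 0.4804 -0.1128  0.0452] t 64.55
```

```bash
python3 -m pendant '[[[0,0,0.12],[0,0,0],0.05],[[0,0,0.26],[0,0,0],0.05],[[0,0,0.4],[0,0,0],0.05],[[0,0,0.54],[0,0,0],0.05],[[0,0,0.68],[0,0,0],0.05],[[0,0,0.82],[0,0,0],0.05],[[0,0,0.96],[0,0,0],0.05],[[0,0,1.1],[0,0,0],0.05],[[0,0,1.24],[0,0,0],0.05],[[0,0,1.36],[0,0,0],0.05]]'
python3 -m pendant '[[[0,0,0.036],[0,0,0],0.05],[[0,0,0.036],[0,0,0],0.05],[[0,0,0.036],[0,0,0],0.05],[[0,0,0.036],[0,0,0],0.05]]'
python3 -m pendant '[[[0,0,0],[0,0,0],0.2],[[0,0,0],[0,0,0],0.45],[[0,0,0],[0,0,0],0.45],[[0,0,0],[0,0,0],0.45],[[0,0,0],[0,0,-0.02],0.45],[[0,0,0],[0,0,-0.06],0.45],[[0,0,0],[0,0,-0.1],0.45],[[0,0,0],[0,0,-0.15],0.45],[[0,0,0],[0,0,-0.19],0.45],[[0,0,0],[0,0,-0.19],0.45]]'
python3 - <<'E'
from h import *
from plant import r
w=wrist(r,"w20"); i=w["image"].astype(int); c0=np.array([.4808,-.1135]); go(r.get_state(),(.48,-.11,.24))
m=(i.min(2)>215); n,l,st,c=cv2.connectedComponentsWithStats(m.astype(np.uint8))
for k in range(1,n):
    if st[k,4]<30: continue
    yy,xx=np.nonzero(l==k); P=np.array([unproj(w,(a,b),.082)[:2] for a,b in zip(xx,yy)]); mu=P.mean(0)
    if np.hypot(*(mu-c0))>.05: continue
    v=np.linalg.svd(P-mu,full_matrices=False)[2][0]; print(st[k,4],mu.round(4),"rel ang",np.arctan2(*(mu-c0)[::-1]).round(3),"line",np.arctan2(*v[::-1]).round(3))
E
python3 chk.py
```

```text
clock: 65.55
tool_pos: [0.4812, -0.1144, 0.0453]
eef_rot: [-0.608, 0.794, -0.001, -0.0]
contact_force: [-1.8, -1.8, 3.5]
opening: 0.143
clock: 65.95
tool_pos: [0.4812, -0.1144, 0.0452]
eef_rot: [-0.597, 0.802, -0.001, -0.0]
contact_force: [-1.6, -2.6, 4.9]
opening: 0.146
clock: 66.95
tool_pos: [0.4845, -0.1144, 0.2396]
eef_rot: [-0.597, 0.802, -0.004, 0.004]
contact_force: [0.6, 0.7, -0.4]
opening: 0.449
shift [-0.0025  0.0039 -0.0029] wz 0 yaw now -1.862 tilt [ 0.006 -0.001 -1.   ] q7 -1.34 F [-0.1 -0.2 -0.1] open 0.454 pos [ 0.483  -0.1135  0.2371] t 67.0
186 [ 0.5268 -0.1213] rel ang -0.168 line -1.862
115 [ 0.4922 -0.1171] rel ang -0.306 line 2.851
42 [ 0.502  -0.0877] rel ang 0.883 line 1.104
118 [ 0.4936 -0.1012] rel ang 0.765 line -1.04
77 [ 0.4809 -0.1335] rel ang -1.566 line 2.859
teapot score (np.int64(1665), np.float64(-0.003), np.float64(0.0)) 1761 px 2208
rc1 (np.float64(641.0), np.float64(-0.006), np.float64(0.003))
rc2 (np.float64(409.0), np.float64(0.0), np.float64(0.0))
rc3 (np.float64(646.0), np.float64(0.003), np.float64(0.0))
pitcher handle 118 [ 66 239] [ 84 257] was [66 239] [84 258]
```

The selector pointer line is at −0.29 rad, which is the amber direction (−0.29), and all the ware is in place. Handing in.

```bash
python3 -m pendant '[[[0,0,0],[0,0,0],0.45],[[0,0,0],[0,0,0],0.45],[[0,0,0],[0,0,0],0.45]]'; python3 -c "
from plant import r
print(r.finish_job())"
```

```text
clock: 67.35
tool_pos: [0.4806, -0.1131, 0.2338]
eef_rot: [-0.597, 0.803, 0.001, -0.001]
contact_force: [-0.3, -0.0, 0.5]
opening: 0.447
the job is handed in; nothing more can be done
None
```

The job is done and handed in at about 67 s of robot time. The pitcher, all three cups and the teapot stand in their circles on the plate. I then turned the dial to the red mark, switched the selector to amber, and left the arm clear above the plate.

**Last checks:**
- **Ware:** The cups measured within about 7 mm of their circle centres and the teapot within about 3 mm. The pitcher's handle was where it was after I set it down.
- **Dial:** Its pointer read 0.094 rad, against 0.08–0.10 rad for the red mark.
- **Selector:** Its pointer read −0.29 rad, which is the amber direction.
- **Not re-checked:** The dial was not measured again after the selector was turned. The strainer, scoop and tea pet were not measured at the end; I felt no contact near them.

**What went wrong or disagreed:**
- **Fingertips:** They appeared to sit about 24 mm behind the tool point, not 8 mm ahead as stated. Several grips on one cup and the first on the teapot therefore missed. That cup was tilted briefly, and the turntable turned about 25°. I regrasped both deeper.
- **Pitcher:** It was found knocked out of its circle partway through, and I put it back before placing the teapot.
- **Middle cup:** One scene-camera fit ran to its search limit there, probably because the teapot handle hid the cup. The wrist view and the final scene check both put it in its circle.

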